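Re-rack the body filler syringes for the caravan repair

ROBOT

A 6-joint arm with a two-finger parallel gripper is mounted at the origin on the work surface. World frame = base frame: x ahead of the robot, y to its left, z up, the work surface at z = 0. Lengths are in m, angles in degrees, forces in N, time in s.
With the tool pointing down it reaches from about 0.3 to 0.825 m from the base axis. Payload 5.4 kg.
Tool frame: the origin (TCP) lies at the centre of the arm's flange, where the gripper is bolted on; the fingertips stand 190 mm ahead of it and the grasp point (between the pads) lies 171 mm ahead of it; y points along the fingers, x is the direction in which the jaws open and shut, and the axes are right-handed (so a half turn about y gives the same grasp; the last joint's range is limited). The gripper opens to 92 mm and grips with 3 to 60 N. Pads are 20 mm wide; open, the fingers measure 128 mm over their backs; the gripper's body (75 mm by 189 mm) begins 69 mm behind the grasp point.
Start: joints at [-81.308, 9.076, 91.501, -0, 79.423, -12.038], TCP at [0.204, -0.538, 0.405] pointing down, gripper open.
Joint ranges: [-166.64, 166.64], [-54.1, 131.32], [10.49, 154.53], [-73.88, 253.88], [9.74, 151.15], [-171.62, 171.62]. Speed limits (degrees/s): [147.25, 147.25, 180, 180, 180, 180].

INTERFACE

Orientations are given as [roll, pitch, yaw] about the fixed x, y, z axes, in that order (R = Rz(yaw) Ry(pitch) Rx(roll)).
In Python, from workcell import robot gives the robot as it stands.
- The arm moves only by the tool drive_tool, never from a script. Its argument "moves" is a list that holds one entry, the list of rows, each a list of 7 numbers: the gripper command: -1 is fully open, 1 is shut, values between are in proportion, then the shift along the tool's x, y, z in mm, then the turn, a rotation vector about the tool's x, y, z in degrees. A call has 1 to 12 rows; each row shifts and turns the pose as measured when the row begins, along the tool's axes as they then stand; what a row does not reach is not made up. A row lasts 1/12 s, in which the tool goes at most 41.7 mm and 7.16 degrees, less where a joint would pass 70% of its speed; a pose out of reach is approached as far as the arm can. A call is refused whole if a number of a shift passes 41.7 or a number of a turn 7.16, either way. A call with a gripper value outside its range is refused whole. The fingers move at their own pace and stop on an object; "newtons" is the grip in N (left out, the last holds). Time passes only in rows, so rows that do not move let the fingers close. It gives the time, the measured TCP pose, the force and the opening at its end, in the units of the state.
- robot.observe(): the state, without advancing time (a new reading comes with each control period).
- robot.grab_frame(name): name is "scene" or "side" or "wrist"; returns the picture (400x640x3 uint8, red, green, blue); there is no depth.
- robot.camera_model(name): a dict with "camera_matrix" (3x3 intrinsics, pixels), "world_from_camera" (4x4, takes a point from camera to world coordinates); the wrist camera has in their place "hand_eye" (4x4, takes a point from camera to tool coordinates, whose origin is the TCP and whose axes are the tool frame's). Camera axes: x right, y down, z forward; pixel columns grow to the right and rows downward; lengths in m; the calibration is good to about 2 mm. A picture is of the moment at which its call begins: read the wrist's pose just before it. camera_model takes no time and is no camera call.
- robot.finish_job(): hands the job in, once; it reports no verdict.
Trained networks look in the newest picture that a camera, given by its name, has taken for a name from the list of things; names that differ only in an ending like _2 or _b are one class to them, and where a whole thing is asked for, a point or a joint stands for the part that bears it (a point fixed in the world has none). Each returns a list of dicts, best first, with "score" (0 to 1); they miss things now and then, are a little off and sometimes report something else, mostly with a low value. They report only what shows in the picture. A call takes as long as a camera call.
- robot.outline_of(query, camera): "mask" (400x640 bool, what is visible of it) and "bbox" ([left, top, right, bottom] in pixels, round what is visible of it).
The state is a dict: "time": time; "q": joint angles; "joint_vel": joint speeds; "effort": joint torques, N m; "ee_pos": TCP position; "tool_rot": TCP orientation; "force": force on the tool from outside, world axes, zero at the start; "torque": the same for the moment, N m; "opening": finger opening in m.
Only numpy, scipy, OpenCV 4.12 (cv2) and the standard library are available. Lean on these libraries where they do the work, as an engineer would, in place of code of your own. Each camera call takes 0.05 s, during which the arm holds its last target.

TASK

Move the three full filler syringes (plunger pulled out: red, blue, yellow) from the grey holders into the three blue slots of the aluminium rack, in the reverse of their present left-to-right order seen from the robot: the leftmost full one ends in the right slot, the middle one in the middle, the rightmost in the left slot. The spent yellow syringe (plunger pushed in) goes into the single red returns holder. Lay each squarely in its V-saddles, centred lengthwise, and let none fall to the bench.

Things in the scene. Friction and masses are not known exactly. Their poses are not given: they have to be found in the camera images.
- red_mid (a point): Centre of the red barrel (28 mm diameter, 110 long, along x) of a lying filler syringe, full: plunger pulled out; rigid, 0.04-0.18 kg. z up. +x end, away from the robot: nose with black cap, to 75 mm from here. -x end: flange 44 wide, 26 high, 4 thick, then white plunger rod and thumb disc (26 diameter), to 123 mm from here. Grip the barrel across y within 15 mm of here.
- blue_mid (a point): Centre of the blue barrel (28 mm diameter, 110 long, along x) of a lying filler syringe, full: plunger pulled out; rigid, 0.04-0.18 kg. z up. +x end, away from the robot: nose with black cap, to 75 mm from here. -x end: flange 44 wide, 26 high, 4 thick, then white plunger rod and thumb disc (26 diameter), to 123 mm from here. Grip the barrel across y within 15 mm of here.
- yellow_mid (a point): Centre of the yellow barrel (28 mm diameter, 110 long, along x) of a lying filler syringe, full: plunger pulled out (same yellow as the spent one); rigid, 0.04-0.18 kg. z up. +x end, away from the robot: nose with black cap, to 75 mm from here. -x end: flange 44 wide, 26 high, 4 thick, then white plunger rod and thumb disc (26 diameter), to 123 mm from here. Grip the barrel across y within 15 mm of here.
- spent_mid (a point): Centre of the yellow barrel (28 mm diameter, 110 long, along x) of a lying filler syringe, spent: plunger pushed in; rigid, 0.04-0.18 kg. z up. +x end, away from the robot: nose with black cap, to 75 mm from here. -x end: flange 44 wide, 26 high, 4 thick, then white plunger rod and thumb disc (26 diameter), to 73 mm from here. Grip the barrel across y within 15 mm of here.
- holder_red: Fixed grey holder, one of four alike, 72 mm apart along y on a plywood tray; the red syringe lies in it at the start. Base 110 x 60 x 6 mm; origin: centre of its underside, 6 mm over the bench; x away from the robot, y left. V-saddles at x = +-34, 8 mm thick, 44 high: 60 mm of barrel free between. Lying syringe's axis 42 mm above origin.
- holder_blue: Fixed grey holder, one of four alike, 72 mm apart along y on a plywood tray; the blue syringe lies in it at the start. Base 110 x 60 x 6 mm; origin: centre of its underside, 6 mm over the bench; x away from the robot, y left. V-saddles at x = +-34, 8 mm thick, 44 high: 60 mm of barrel free between. Lying syringe's axis 42 mm above origin.
- holder_yellow: Fixed grey holder, one of four alike, 72 mm apart along y on a plywood tray; the full yellow syringe lies in it at the start. Base 110 x 60 x 6 mm; origin: centre of its underside, 6 mm over the bench; x away from the robot, y left. V-saddles at x = +-34, 8 mm thick, 44 high: 60 mm of barrel free between. Lying syringe's axis 42 mm above origin.
- holder_spent: Fixed grey holder, one of four alike, 72 mm apart along y on a plywood tray; the spent yellow syringe lies in it at the start. Base 110 x 60 x 6 mm; origin: centre of its underside, 6 mm over the bench; x away from the robot, y left. V-saddles at x = +-34, 8 mm thick, 44 high: 60 mm of barrel free between. Lying syringe's axis 42 mm above origin.
- rack: Fixed aluminium plate 120 x 216 x 6 mm with three blue slots along x; origin: centre of underside, on the bench; x away from the robot, y left. Slots at y = +72 (left), 0, -72 mm (right). Slot: two upright 90 degree V-saddles at x = +-34, 8 thick, 44 high, mouth 42 wide, 60 free between. Seated syringe: barrel centre over x = 0, axis 42 mm above origin.
- returns: Fixed red one-slot returns holder, base 110 x 60 x 6 mm; origin: centre of underside, on the bench; x along the slot, away from the robot, y left. Slot: two upright 90 degree V-saddles at x = +-34, 8 thick, 44 high, mouth 42 wide, 60 free between. Seated syringe: barrel centre over x = 0, axis 42 mm above origin.

How it is judged (in metres and radians):
At the end, for the whole second after the job is handed in: Full syringes seated in the rack in the reverse left-to-right order of their grey holders, the spent one in the red holder; barrel centres within 15 mm along, 10 mm across, 8 mm in height of the seat, aligned within 0.12 rad, released, under 20 mm/s; none fell to the bench (((y of holder_red in the frame of holder_blue above 0.02 m and y of holder_blue in the frame of holder_yellow above 0.02 m and y of red_mid in the frame of rack between -0.082 and -0.062 m and y of blue_mid in the frame of rack between -0.01 and 0.01 m and y of yellow_mid in the frame of rack between 0.062 and 0.082 m) or (y of holder_red in the frame of holder_yellow above 0.02 m and y of holder_yellow in the frame of holder_blue above 0.02 m and y of red_mid in the frame of rack between -0.082 and -0.062 m and y of yellow_mid in the frame of rack between -0.01 and 0.01 m and y of blue_mid in the frame of rack between 0.062 and 0.082 m) or (y of holder_blue in the frame of holder_red above 0.02 m and y of holder_red in the frame of holder_yellow above 0.02 m and y of blue_mid in the frame of rack between -0.082 and -0.062 m and y of red_mid in the frame of rack between -0.01 and 0.01 m and y of yellow_mid in the frame of rack between 0.062 and 0.082 m) or (y of holder_blue in the frame of holder_yellow above 0.02 m and y of holder_yellow in the frame of holder_red above 0.02 m and y of blue_mid in the frame of rack between -0.082 and -0.062 m and y of yellow_mid in the frame of rack between -0.01 and 0.01 m and y of red_mid in the frame of rack between 0.062 and 0.082 m) or (y of holder_yellow in the frame of holder_red above 0.02 m and y of holder_red in the frame of holder_blue above 0.02 m and y of yellow_mid in the frame of rack between -0.082 and -0.062 m and y of red_mid in the frame of rack between -0.01 and 0.01 m and y of blue_mid in the frame of rack between 0.062 and 0.082 m) or (y of holder_yellow in the frame of holder_blue above 0.02 m and y of holder_blue in the frame of holder_red above 0.02 m and y of yellow_mid in the frame of rack between -0.082 and -0.062 m and y of blue_mid in the frame of rack between -0.01 and 0.01 m and y of red_mid in the frame of rack between 0.062 and 0.082 m)) and x of red_mid in the frame of rack between -0.015 and 0.015 m and z of red_mid in the frame of rack between 0.034 and 0.05 m and angle between the x axis of each of red_mid, blue_mid, yellow_mid and the x axis of rack, either way round below 0.12 rad and x of blue_mid in the frame of rack between -0.015 and 0.015 m and z of blue_mid in the frame of rack between 0.034 and 0.05 m and x of yellow_mid in the frame of rack between -0.015 and 0.015 m and z of yellow_mid in the frame of rack between 0.034 and 0.05 m and x of spent_mid in the frame of returns between -0.015 and 0.015 m and z of spent_mid in the frame of returns between 0.034 and 0.05 m and angle between the x axis of spent_mid and the x axis of returns, either way round below 0.12 rad and y of spent_mid in the frame of returns between -0.01 and 0.01 m and linear speed of each of red, blue, yellow, spent below 0.02 m/s); the robot touches nothing.
It fails at once if a syringe falls to the bench (height (world z) of any of red_mid, blue_mid, yellow_mid, spent_mid below 0.025 m).
It also fails if it takes over 99 s, if anything falls off the work surface, if the arm or the gripper's body presses on something with over 40 N, if the wrist force passes 120 N, or if a joint passes its speed limit or range.

## Working session

There is one attempt and no reset: what is moved stays moved. The work goes in short steps, Python scripts to look and compute and a tool call to move; the robot and the scene stay as the last step left them, time stands still between calls to the robot, and variables do not carry over. Pictures are saved under pics/ and viewed, and the job is handed in when it is done.

Besides the shell and the picture viewer there is one more tool, called after ">>>" as name([rows], argument=value, ...), one row to a line, values as JSON. drive_tool: Moves the arm, as the interface text tells. Its arguments: {"type":"object","properties":{"moves":{"type":"array"},"newtons":{"type":"number"}},"required":["moves"]}

```bash
mkdir -p pics; ls
python3 - <<'E'
from workcell import robot
import cv2
s=robot.observe();print(s)
for n in ["scene","side","wrist"]:
    im=robot.grab_frame(n);cv2.imwrite(f"pics/a_{n}.png",im[:,:,::-1])
    print(n,robot.camera_model(n))
print(robot.observe()["time"])
E
```

```text
pics
{'time': 0.0, 'q': array([-8.13076072e+01,  9.11222270e+00,  9.15716372e+01,  7.04278283e-04,
        7.94227909e+01, -1.20390175e+01]), 'joint_vel': array([ 0.00846768,  0.02030825, -0.004858  ,  0.01698269, -0.00483553,
       -0.0258018 ]), 'effort': array([-9.05885986e-05, -3.85566330e+01, -3.22108412e+01,  7.01421197e-02,
        3.80425737e-02, -1.26238037e-04]), 'ee_pos': array([ 0.20347085, -0.53750019,  0.40372747]), 'tool_rot': array([-89.97707815,   0.10416069, -69.26869878]), 'force': array([ 0.41659695, -0.54824972,  0.95284793]), 'torque': array([ 0.05587286, -0.02330465, -0.00521544]), 'opening': 0.09196736395566787}
scene {'camera_matrix': array([[438.65082541,   0.        , 318.73177348],
       [  0.        , 438.65082541, 196.21975703],
       [  0.        ,   0.        ,   1.        ]]), 'world_from_camera': array([[-0.62633084,  0.45412195, -0.63362681,  1.25572959],
       [ 0.77935317,  0.38336852, -0.49561802,  0.5471697 ],
       [ 0.01784155, -0.80423991, -0.59403691,  0.71498192],
       [ 0.        ,  0.        ,  0.        ,  1.        ]])}
side {'ca
[... 273 characters left out ...]
0.3814457 , -0.65343763,  0.62896899],
       [ 0.00924867, -0.85952758, -0.51100567,  0.55382741],
       [ 0.        ,  0.        ,  0.        ,  1.        ]])}
wrist {'camera_matrix': array([[294.67452529,   0.        , 324.23550166],
       [  0.        , 294.67452529, 198.0735133 ],
       [  0.        ,   0.        ,   1.        ]]), 'hand_eye': array([[ 9.99999980e-01,  7.47972383e-05,  1.84394166e-04,
         1.40173540e-04],
       [-1.56532138e-04, -2.76435751e-01,  9.61032388e-01,
         2.05458113e-02],
       [ 1.22855708e-04, -9.61032398e-01, -2.76435734e-01,
         7.81530428e-02],
       [ 0.00000000e+00,  0.00000000e+00,  0.00000000e+00,
         1.00000000e+00]])}
0.15
```

View pics/a_scene.png

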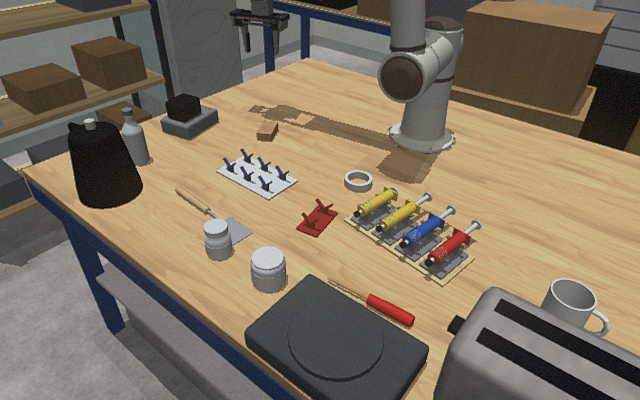

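View pics/a_side.png

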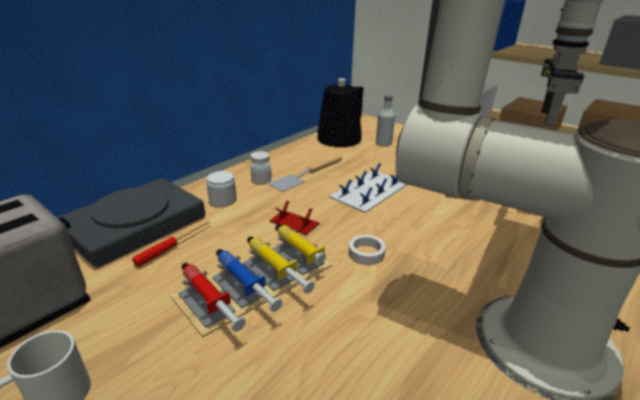

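View pics/a_wrist.png

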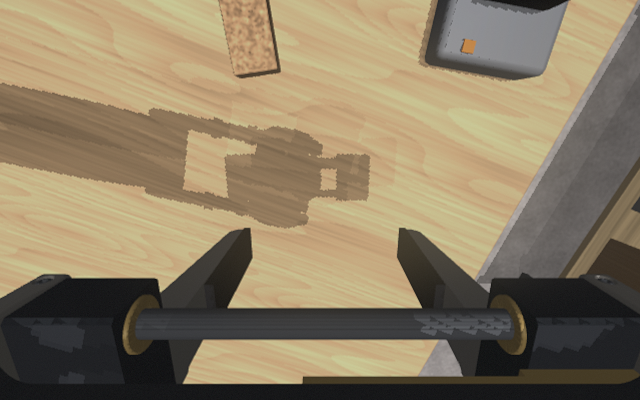

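```bash
cat > h.py <<'E'
from workcell import robot
import numpy as np, cv2
from scipy.spatial.transform import Rotation as Rn
def cam(n,s=None):
    m=robot.camera_model(n);K=m["camera_matrix"]
    if "world_from_camera" in m: return K,m["world_from_camera"]
    s=s or robot.observe()
    T=np.eye(4);T[:3,:3]=Rn.from_euler('xyz',s["tool_rot"],degrees=True).as_matrix();T[:3,3]=s["ee_pos"]
    return K,T@m["hand_eye"]
def onplane(K,T,uv,z):
    uv=np.atleast_2d(uv).astype(float)
    d=np.c_[(uv[:,0]-K[0,2])/K[0,0],(uv[:,1]-K[1,2])/K[1,1],np.ones(len(uv))]@T[:3,:3].T
    o=T[:3,3];return o+d*((z-o[2])/d[:,2])[:,None]
def proj(K,T,P):
    p=(np.atleast_2d(P)-T[:3,3])@T[:3,:3];q=p@K.T;return q[:,:2]/q[:,2:]
E
python3 - <<'E'
from h import *
for n in ["scene","side"]:
    im=robot.grab_frame(n)
    K,T=cam(n)
    for q in ["rack","returns","holder_red","red_mid","blue_mid","yellow_mid","spent_mid"]:
        for r in robot.outline_of(q,n)[:3]:
            if r["score"]<.2: continue
            m=r["mask"];v,u=np.nonzero(m);c=[u.mean(),v.mean()]
            print(n,q,round(r["score"],2),np.round(r["bbox"]),np.round(c),onplane(K,T,c,0.03 if 'mid' not in q else .048)[0].round(3),m.sum())
print(robot.observe()["time"])
E
```

```text
scene rack 0.88 [217. 147. 299. 199.] [256. 176.] [ 0.563 -0.218  0.03 ] 2047
scene returns 0.89 [296. 202. 337. 236.] [317. 220.] [0.604 0.032 0.03 ] 803
scene holder_red 0.87 [417. 236. 467. 277.] [447. 262.] [0.534 0.344 0.03 ] 661
scene red_mid 0.93 [426. 219. 481. 265.] [452. 244.] [0.491 0.332 0.048] 805
scene blue_mid 0.72 [299. 200. 338. 238.] [316. 220.] [0.622 0.046 0.048] 752
scene blue_mid 0.65 [397. 206. 457. 248.] [426. 228.] [0.479 0.261 0.048] 751
scene yellow_mid 0.58 [375. 195. 429. 232.] [402. 213.] [0.467 0.19  0.048] 655
scene yellow_mid 0.34 [352. 200. 399. 228.] [373. 217.] [0.524 0.143 0.048] 478
scene spent_mid 0.89 [358. 190. 399. 216.] [376. 202.] [0.469 0.116 0.048] 444
side rack 0.91 [328. 162. 407. 212.] [368. 190.] [ 0.506 -0.2    0.03 ] 1751
side returns 0.64 [271. 204. 319. 236.] [295. 220.] [0.55  0.041 0.03 ] 715
side holder_red 0.59 [178. 281. 237. 327.] [200. 305.] [0.485 0.354 0.03 ] 822
side holder_red 0.34 [248. 237. 316. 296.] [278. 262.] [0.467 0.177 0.03 ] 921
side red_mid 0.93 [185. 265. 244. 331.] [211. 295.] [0.473 0.335 0.048] 1219
side blue_mid 0.75 [218. 249. 278. 312.] [247. 277.] [0.462 0.264 0.048] 1055
side yellow_mid 0.56 [246. 236. 315. 297.] [279. 263.] [0.448 0.194 0.048] 1082
side spent_mid 0.66 [276. 224. 326. 265.] [302. 244.] [0.457 0.118 0.048] 779
side spent_mid 0.3 [177. 279. 239. 326.] [202. 306.] [0.464 0.362 0.048] 933
0.95
```

>>> drive_tool([
  [[-1,0,0,25,0,7,0],[-1,0,0,25,0,7,0],[-1,0,0,25,0,6.7,0],[-1,-36,0,18,0,0,0],[-1,-36,0,18,0,0,0],[-1,-36,0,18,0,0,0],[-1,-36,0,18,0,0,0],[-1,-36,0,18,0,0,0],[-1,-36,0,18,0,0,0],[-1,-36,0,18,0,0,0],[-1,-36,0,18,0,0,0],[-1,-36,0,18,0,0,0]],
], newtons=20)

```text
time: 1.95
ee_pos: [0.4491, -0.1936, 0.4026]
tool_rot: [-90.0, -0.1, -91.8]
force: [0.2, -1.2, 0.4]
opening: 0.0923
```

>>> drive_tool([
  [[-1,-20,0,20,0,0,0],[-1,0,0,0,0,0,0],[-1,0,0,0,0,0,0]],
])

```text
time: 2.2
ee_pos: [0.4726, -0.166, 0.4032]
tool_rot: [-89.9, -0.0, -91.2]
force: [0.3, -0.1, -0.0]
opening: 0.092
```

```bash
cat > look.py <<'E'
from h import *
import sys,pickle
tag=sys.argv[1];qs=sys.argv[2].split(',')
s=robot.observe();im=robot.grab_frame("wrist");K,T=cam("wrist",s)
print(s["time"],s["ee_pos"].round(4),s["tool_rot"].round(2))
cv2.imwrite(f"pics/{tag}.png",im[:,:,::-1])
out={}
for q in qs:
    if not q: continue
    for i,r in enumerate(robot.outline_of(q,"wrist")[:3]):
        if r["score"]<.2: continue
        m=r["mask"];v,u=np.nonzero(m);c=[u.mean(),v.mean()]
        out[q,i]=m
        (cc,wh,a)=cv2.minAreaRect(np.c_[u,v].astype(np.float32))
        print(q,round(r["score"],2),np.round(r["bbox"]),np.round(c),onplane(K,T,c,0.03 if 'mid' not in q else .048)[0].round(3),"rect",np.round(cc,1),np.round(wh,1),round(a,1))
pickle.dump((s,K,T,im,out),open(f"{tag}.pkl","wb"))
E
python3 look.py w1 rack,returns
```

```text
2.2 [ 0.4726 -0.166   0.4032] [-8.988e+01 -2.000e-02 -9.122e+01]
rack 0.56 [303.  76. 486. 175.] [390. 124.] [ 0.538 -0.244  0.03 ] rect [394. 125.] [ 98.8 183. ] 89.1
returns 0.86 [125.  42. 208. 143.] [172.  91.] [0.579 0.003 0.03 ] rect [167.3  93.6] [100.8  62.1] 74.1
```

View pics/w1.png

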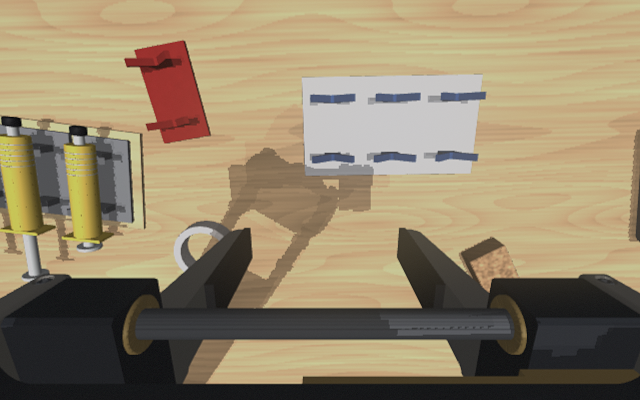

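```bash
cat > fit.py <<'E'
from h import *
from scipy.optimize import least_squares
def fitrect(K,T,uv,L,W,z,x0):
    c=np.array([[L/2,W/2],[L/2,-W/2],[-L/2,-W/2],[-L/2,W/2]]) # order: far-left, far-right, near-right, near-left
    def P(p):
        a=p[2];R=np.array([[np.cos(a),-np.sin(a)],[np.sin(a),np.cos(a)]])
        return np.c_[c@R.T+p[:2],np.full(4,z)]
    f=lambda p:(proj(K,T,P(p))-uv).ravel()
    r=least_squares(f,x0)
    print("xy",r.x[:2].round(4),"yawdeg",round(np.degrees(r.x[2]),2),"res px",r.fun.round(1))
    return r.x
E
python3 - <<'E'
from fit import *; import pickle
s,K,T,im,out=pickle.load(open("w1.pkl","rb"))
fitrect(K,T,np.array([[303,77],[482,74],[471,173],[304,175.]]),.12,.216,.006,[.53,-.22,0])
fitrect(K,T,np.array([[136,53],[186,41],[210,134],[163,143.]]),.11,.06,.006,[.58,0,0.2])
big=cv2.resize(im[30:190,110:500],None,fx=2,fy=2,interpolation=cv2.INTER_CUBIC)
cv2.imwrite("pics/w1z.png",big[:,:,::-1])
E
```

```text
xy [ 0.5335 -0.2493] yawdeg -0.48 res px [-1.6 -0.6  1.3 -0.1 -0.2  0.4  0.6  0.5]
xy [0.5768 0.0127] yawdeg 8.08 res px [-0.8 -3.1 -0.9 -0.3  0.5  2.6  1.4  1.4]
```

View pics/w1z.png

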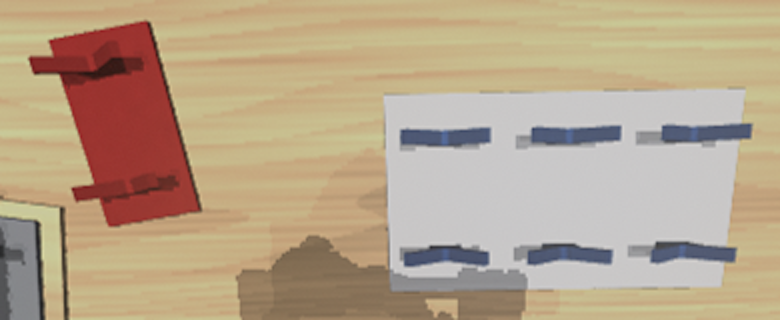

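>>> drive_tool([
  [[-1,-38,0,-4,0,-0.2,0],[-1,-38,0,-4,0,-0.2,0],[-1,-38,0,-4,0,-0.2,0],[-1,-38,0,-4,0,-0.2,0],[-1,-38,0,-4,0,-0.2,0],[-1,-38,0,-4,0,-0.2,0],[-1,-38,0,-4,0,-0.2,0],[-1,-38,0,-4,0,0,0],[-1,-38,0,-4,0,0,0],[-1,-20,0,0,0,0,0],[-1,0,0,0,0,0,0],[-1,0,0,0,0,0,0]],
])

```text
time: 3.35
ee_pos: [0.4425, 0.1929, 0.4024]
tool_rot: [-89.7, -0.3, -91.9]
force: [-0.4, -0.3, -0.1]
opening: 0.0922
```

```bash
python3 look.py w2 returns,red_mid,blue_mid,yellow_mid,spent_mid
```

```text
3.35 [0.4425 0.1929 0.4024] [-89.68  -0.29 -91.94]
returns 0.89 [439.   4. 514. 110.] [470.  57.] [0.577 0.026 0.03 ] rect [476.   56.8] [106.5  67.6] 87.8
red_mid 0.92 [176.  58. 220. 240.] [198. 143.] [0.496 0.331 0.048] rect [199.8 148.6] [ 44.9 179.7] 5.5
red_mid 0.22 [440.   3. 511. 110.] [470.  56.] [0.574 0.034 0.048] rect [476.7  57. ] [106.3  69. ] 86.1
blue_mid 0.97 [238.  69. 283. 249.] [262. 153.] [0.482 0.26  0.048] rect [264.  159.3] [ 40.7 177.1] 8.0
yellow_mid 0.91 [300.  84. 342. 256.] [325. 163.] [0.468 0.189 0.048] rect [322.3 167.8] [ 37.3 174.9] 3.0
spent_mid 0.67 [173.  59. 220. 235.] [198. 142.] [0.496 0.331 0.048] rect [199.8 148.6] [ 44.9 179.5] 5.5
spent_mid 0.57 [360.  90. 410. 222.] [389. 161.] [0.468 0.116 0.048] rect [386.2 156. ] [ 39.9 134.8] 5.4
spent_mid 0.23 [583.  38. 640. 144.] [615.  96.] [ 0.53  -0.126  0.048] rect [610.5  91.5] [105.  57.] 90.0
```

View pics/w2.png

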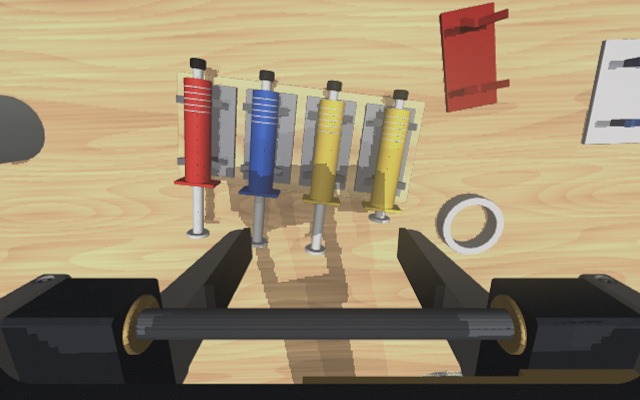

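Run:
```python
from fit import *; import pickle
s,K,T,im,out=pickle.load(open("w2.pkl","rb"))
big=cv2.resize(im[0:260,150:420],None,fx=2.2,fy=2.2,interpolation=cv2.INTER_CUBIC)
cv2.imwrite("pics/w2z.png",big[:,:,::-1])
big=cv2.resize(im[0:150,400:640],None,fx=3,fy=3,interpolation=cv2.INTER_CUBIC)
cv2.imwrite("pics/w2y.png",big[:,:,::-1])
hsv=cv2.cvtColor(im,cv2.COLOR_RGB2HSV)
for q,i in [("red_mid",0),("blue_mid",0),("yellow_mid",0),("spent_mid",1)]:
    m=out[q,i]&(hsv[:,:,1]>140)&(hsv[:,:,2]>60)
    m=cv2.morphologyEx(m.astype(np.uint8),cv2.MORPH_OPEN,np.ones((3,3)))
    v,u=np.nonzero(m)
    P=onplane(K,T,np.c_[u,v],.048)[:,:2]
    c,wh,a=cv2.minAreaRect((P*1000).astype(np.float32))
    # per-row midline for barrel
    rows=np.unique(v); mid=np.array([[ (u[v==r].min()+u[v==r].max())/2,r] for r in rows])
    w=np.array([np.ptp(u[v==r]) for r in rows]);k=w<np.median(w)*1.25
    Q=onplane(K,T,mid[k],.048)[:,:2]
    f=np.polyfit(Q[:,0],Q[:,1],1)
    print(q,"rect",np.round(c,1),np.round(wh,1),round(a,1),"xext",Q[:,0].min().round(4),P[:,0].min().round(4),P[:,0].max().round(4),"yaw",np.degrees(np.arctan(f[0])).round(2),"y at .48",np.polyval(f,.48).round(4), rows.min(),rows.max())
```

```text
red_mid rect [504.9 333.1] [ 43.7 117.4] 81.1 xext 0.4448 0.4446 0.5634 yaw -7.55 y at .48 0.3333 78 187
blue_mid rect [502.1 259. ] [22.  93.4] 80.8 xext 0.4557 0.4556 0.549 yaw -7.36 y at .48 0.2618 90 176
yellow_mid rect [495.8 184.3] [23.3 79.6] 81.4 xext 0.4551 0.4551 0.5364 yaw -3.03 y at .48 0.1839 100 174
spent_mid rect [468.2 114.9] [ 23.6 112.1] 81.4 xext 0.4116 0.4116 0.5247 yaw -2.4 y at .48 0.1112 109 208
```

View pics/w2z.png

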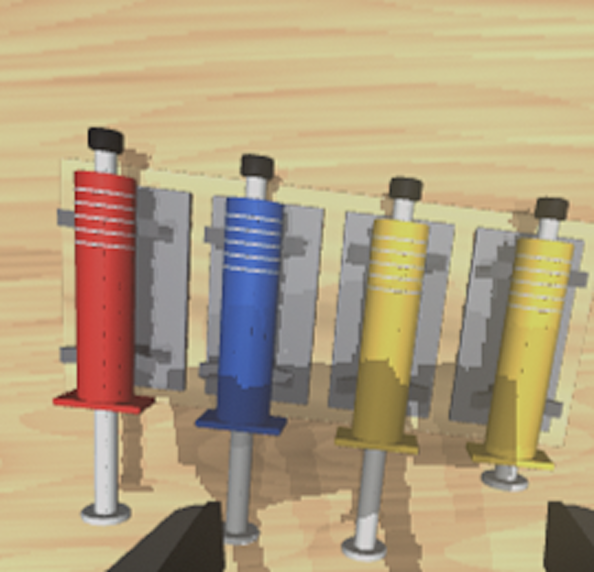

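View pics/w2y.png

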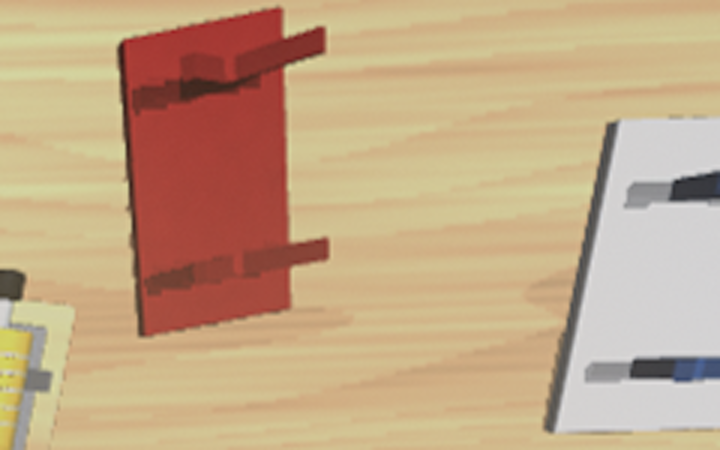

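Run:
```python
from fit import *; import pickle
s,K,T,im,out=pickle.load(open("w2.pkl","rb"))
pts={"red":[(104.5,171),(104,401)],"blue":[(255,198),(240,422)],"yellow":[(401,221),(377,441)],"spent":[(545,240),(512,456)]}
for k,v in pts.items():
    P=onplane(K,T,np.array(v)/2.2+[150,0],.062)
    d=P[0]-P[1];u=d/np.linalg.norm(d)
    print(k,"mid",(P[0]-u*.055).round(4)[:2],"len(112?)",np.linalg.norm(d).round(4),"yaw",np.degrees(np.arctan2(d[1],d[0])).round(2))
Z=lambda a:np.array(a)/3+[400,0]
fitrect(K,T,Z([(121,42),(281,9),(290,308),(142,335)]),.11,.06,.006,[.58,0,0.2])
```

```text
red mid [0.507  0.3235] len(112?) 0.1089 yaw -8.7
blue mid [0.4931 0.2558] len(112?) 0.1083 yaw -9.04
yellow mid [0.4805 0.1873] len(112?) 0.1082 yaw -8.07
spent mid [0.4696 0.1185] len(112?) 0.1077 yaw -7.2
xy [0.5772 0.0154] yawdeg 8.82 res px [-0.2 -0.7  0.  -0.9  0.   0.7  0.1  1.2]
```

```bash
cat > go.py <<'E'
from h import *
import sys
# target TCP x y z yaw(object yaw); prints total in tool axes
x,y,z,yaw=map(float,sys.argv[1:5])
s=robot.observe();R=Rn.from_euler('xyz',s["tool_rot"],degrees=True)
Rt=Rn.from_euler('xyz',[-90,0,yaw-90],degrees=True)
d=(np.array([x,y,z])-s["ee_pos"])*1000
print("now",s["time"],s["ee_pos"].round(4),s["tool_rot"].round(2))
print("turn now->target (tool rotvec deg)",(R.inv()*Rt).as_rotvec(degrees=True).round(2))
print("shift in current axes",R.inv().apply(d).round(1)," in target axes",Rt.inv().apply(d).round(1))
E
python3 go.py 0.509 0.327 0.30 -9.3
```

```text
now 3.65 [0.4427 0.1921 0.4025] [-89.66  -0.26 -92.09]
turn now->target (tool rotvec deg) [-0.36  7.21  0.24]
shift in current axes [-137.6  102.2   60.7]  in target axes [-143.8  102.5   43.7]
```

>>> drive_tool([
  [[-0.17,0,0,0,-0.36,7.1,0.24],[-0.17,-36,25,11,0,0,0],[-0.17,-36,25,11,0,0,0],[-0.17,-36,25,11,0,0,0],[-0.17,-36,25,11,0,0,0],[-0.17,0,0,0,0,0,0],[-0.17,0,0,0,0,0,0]],
])

```text
time: 4.23
ee_pos: [0.513, 0.318, 0.3045]
tool_rot: [-89.7, -0.1, -100.2]
force: [0.6, 0.8, -0.2]
opening: 0.0539
```

```bash
python3 look.py w3 red_mid; python3 go.py 0.509 0.327 0.22 -9.3
```

```text
4.2333 [0.513  0.318  0.3045] [-8.9710e+01 -7.0000e-02 -1.0022e+02]
red_mid 0.75 [291. 129. 341. 350.] [313. 225.] [0.503 0.33  0.048] rect [315. 239.] [220.  50.] 90.0
now 4.3333 [0.5123 0.3171 0.3055] [-8.9670e+01 -4.0000e-02 -1.0029e+02]
turn now->target (tool rotvec deg) [-0.33 -0.99  0.04]
shift in current axes [-9.2 85.5 -5.6]  in target axes [-9.3 85.5 -4.9]
```

View pics/w3.png

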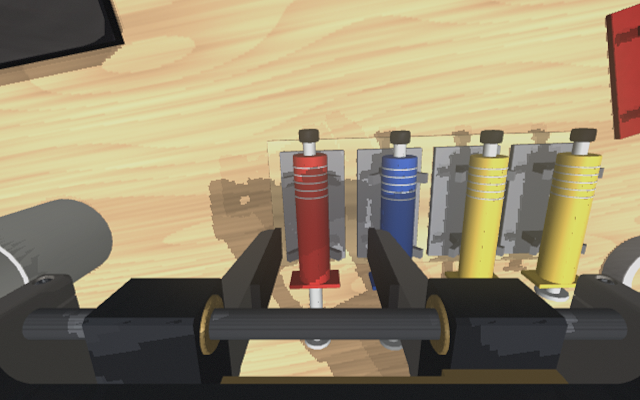

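Run:
```python
from fit import *; import pickle
s,K,T,im,out=pickle.load(open("w3.pkl","rb"))
for k,v in {"red":[(311,154),(315,279)],"blue":[(400,157),(391,276)],"yellow":[(490,156),(475,272)],"spent":[(578,155),(556,277)]}.items():
    for z in (.062,):
        P=onplane(K,T,np.array(v),z);d=P[0]-P[1];u=d/np.linalg.norm(d)
        print(k,z,"mid",(P[0]-u*.055).round(4)[:2],np.linalg.norm(d).round(4),"yaw",np.degrees(np.arctan2(d[1],d[0])).round(2))
print(onplane(K,T,np.array([(268,143),(600,133)]),.006))
print(onplane(K,T,np.array([(268,143),(600,133)]),.006)[0]-onplane(K,T,np.array([(268,143),(600,133)]),.006)[1])
```

```text
red 0.062 mid [0.5096 0.3272] 0.1059 yaw -9.08
blue 0.062 mid [0.4957 0.2629] 0.1008 yaw -10.56
yellow 0.062 mid [0.4841 0.1944] 0.0979 yaw -8.89
spent 0.062 mid [0.4729 0.1274] 0.1035 yaw -7.18
[[0.57450645 0.35962639 0.006     ]
 [0.52888023 0.05529803 0.006     ]]
[0.04562623 0.30432836 0.        ]
```

>>> drive_tool([
  [[-0.17,-9.5,10,-6,-0.3,-1.5,0],[-0.17,0,25,0,0,0,0],[-0.17,0,10,0,0,0,0],[-0.17,0,0,0,0,0,0]],
])

```text
time: 4.67
ee_pos: [0.509, 0.326, 0.2666]
tool_rot: [-89.4, 0.3, -98.8]
force: [-0.3, 0.0, -0.2]
opening: 0.0537
```

```bash
python3 look.py w4 ""; python3 go.py 0.508 0.3275 0.219 -8.7
```

```text
4.6667 [0.509  0.326  0.2666] [-89.35   0.34 -98.78]
now 4.7167 [0.5092 0.3261 0.2673] [-89.33   0.35 -98.79]
turn now->target (tool rotvec deg) [-0.67 -0.09 -0.35]
shift in current axes [-0.9 48.3 -2. ]  in target axes [-1.2 48.3 -1.4]
```

View pics/w4.png

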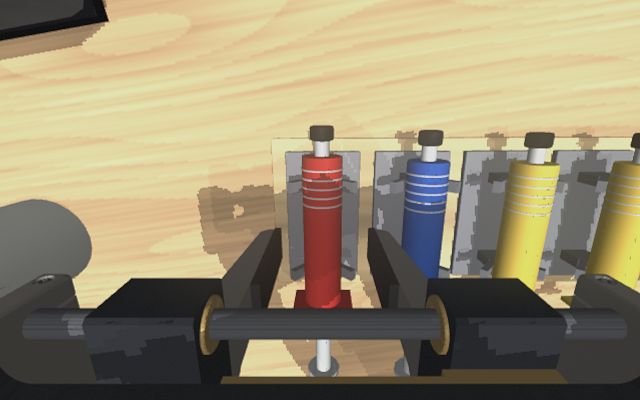

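Run:
```python
from fit import *; import pickle
s,K,T,im,out=pickle.load(open("w4.pkl","rb"))
print(onplane(K,T,np.array([(322,156),(323,293)]),.062))
print(onplane(K,T,np.array([(298,172),(294,268)]),.046))
print(proj(K,T,[[.508,.3275,.062],[.508,.3275,.048]]))
```

```text
[[0.563598   0.32020968 0.062     ]
 [0.4670279  0.33459661 0.062     ]]
[[0.55323717 0.33881342 0.046     ]
 [0.48124233 0.35475486 0.046     ]]
[[324.05683794 239.01733364]
 [324.17213569 231.27881725]]
```

>>> drive_tool([
  [[-0.17,-1,20,-1,-0.6,0,-0.3],[-0.17,0,20,0,0,0,0],[-0.17,0,8,0,0,0,0],[-0.17,0,0,0,0,0,0]],
])

```text
time: 5.05
ee_pos: [0.5107, 0.3276, 0.2255]
tool_rot: [-89.4, 0.4, -98.8]
force: [-0.7, -0.5, -0.2]
opening: 0.0541
```

>>> drive_tool([
  [[-0.17,0,7,0,0,0,0],[-0.17,0,0,0,0,0,0],[1,0,0,0,0,0,0],[1,0,0,0,0,0,0],[1,0,0,0,0,0,0],[1,0,0,0,0,0,0]],
], newtons=25)

```text
time: 5.55
ee_pos: [0.5127, 0.3279, 0.2238]
tool_rot: [-89.0, 0.5, -98.8]
force: [-2.0, -11.7, 4.7]
opening: 0.0295
```

>>> drive_tool([
  [[1,0,0,0,0,0,0],[1,0,0,0,0,0,0]],
])

```text
time: 5.72
ee_pos: [0.5126, 0.3273, 0.2241]
tool_rot: [-89.0, 0.4, -98.8]
force: [-0.1, 0.1, -1.6]
opening: 0.0272
```

```bash
python3 look.py w5 ""; python3 go.py 0.51 0.3275 0.31 -8.7
```

```text
5.7167 [0.5126 0.3273 0.2241] [-89.02   0.43 -98.76]
now 5.7667 [0.5127 0.3273 0.224 ] [-89.01   0.44 -98.77]
turn now->target (tool rotvec deg) [-0.99 -0.07 -0.44]
shift in current axes [ -0.4 -86.   -1.2]  in target axes [  0.2 -86.   -2.7]
```

View pics/w5.png

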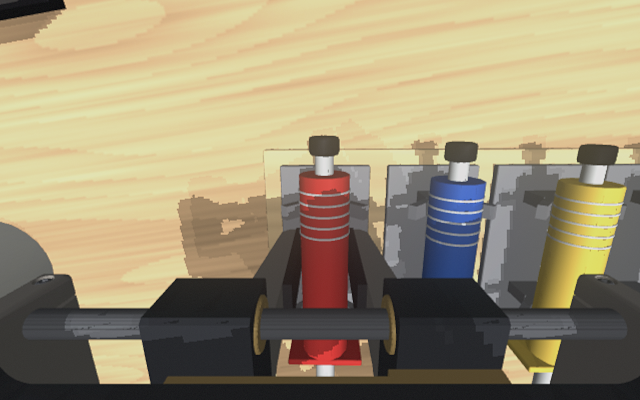

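Run:
```python
from fit import *; import pickle
s,K,T,im,out=pickle.load(open("w5.pkl","rb"))
P=onplane(K,T,np.array([(325,175),(325,346)]),.062)
d=P-s["ee_pos"];R=Rn.from_euler('xyz',s["tool_rot"],degrees=True)
print(P,R.inv().apply(d))
```

```text
[[0.56400044 0.32016049 0.062     ]
 [0.46451303 0.33541735 0.062     ]] [[ 0.00041039  0.16292957  0.04904548]
 [ 0.00049013  0.16120242 -0.05159013]]
```

>>> drive_tool([
  [[1,0,-20,0,-0.5,0,-0.2],[1,0,-25,0,-0.5,0,-0.2],[1,0,-25,0,0,0,0],[1,0,-20,0,0,0,0],[1,0,0,0,0,0,0]],
])

```text
time: 6.18
ee_pos: [0.5109, 0.3274, 0.3144]
tool_rot: [-90.4, 0.0, -98.8]
force: [0.5, 0.2, -0.3]
opening: 0.0275
```

```bash
python3 look.py w6 ""
python3 - <<'E'
from h import *
a=[robot.grab_frame(n) for n in ("scene","side")]
s=robot.observe();R=Rn.from_euler('xyz',s["tool_rot"],degrees=True)
for n,im in zip(("scene","side"),a):
    K,T=cam(n)
    ov=im.copy()
    c=s["ee_pos"]+R.apply([0,.171,0])
    for off in (0,.055,-.055,.075,-.123):
        p=proj(K,T,s["ee_pos"]+R.apply([0,.171,off]))[0];print(n,off,p.round(1))
        cv2.circle(ov,tuple(np.round(p).astype(int)),1,(0,255,0),-1)
    p=proj(K,T,c)[0].astype(int)
    x0,y0=max(p[0]-65,0),max(p[1]-50,0)
    z=np.hstack([cv2.resize(i[y0:y0+110,x0:x0+130],None,fx=3,fy=3,interpolation=cv2.INTER_CUBIC) for i in (im,ov)])
    cv2.imwrite(f"pics/l6_{n}.png",z[:,:,::-1]);print(x0,y0)
E
```

```text
6.1833 [0.5109 0.3274 0.3144] [-9.038e+01  1.000e-02 -9.879e+01]
scene 0 [454.4 214.9]
scene 0.055 [439.  226.3]
scene -0.055 [468.7 204.2]
scene 0.075 [433.2 230.6]
scene -0.123 [485.3 191.8]
389 164
side 0 [197.3 243.7]
side 0.055 [183.2 230.1]
side -0.055 [213.  258.8]
side 0.075 [178.4 225.5]
side -0.123 [234.8 279.8]
132 193
```

View pics/l6_scene.png

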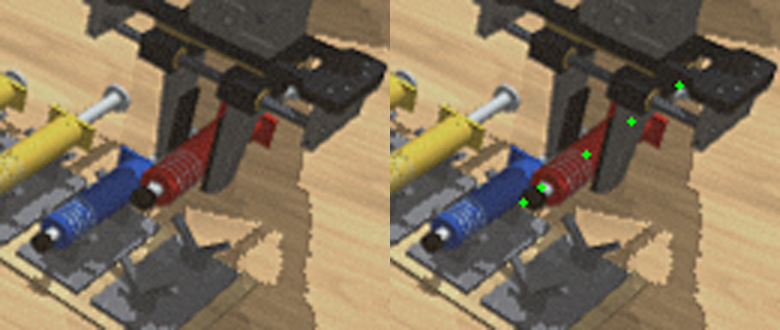

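View pics/l6_side.png

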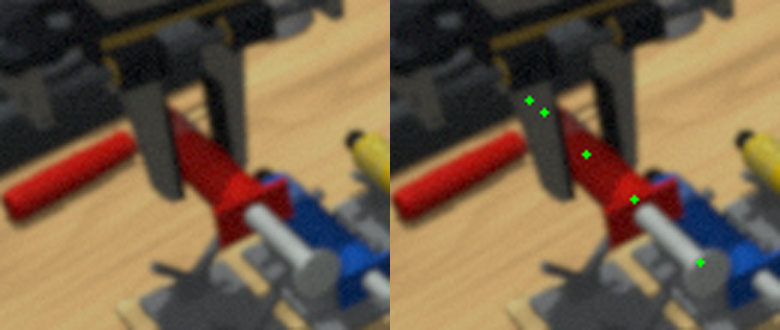

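View pics/w6.png

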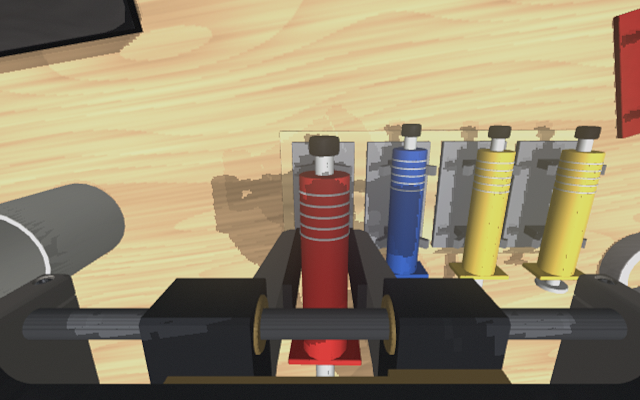

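Run:
```python
from h import *
for n,(x0,y0,x1,y1) in (("scene",(205,135,345,245)),("side",(260,150,420,245))):
    im=cv2.imread(f"pics/a_{n}.png")
    cv2.imwrite(f"pics/z_{n}.png",cv2.resize(im[y0:y1,x0:x1],None,fx=5,fy=5,interpolation=cv2.INTER_CUBIC))
```

```text
(no output)
```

View pics/z_scene.png

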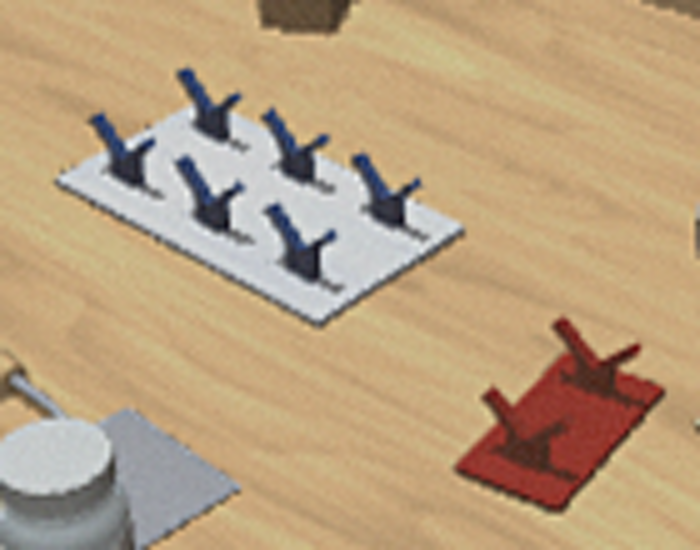

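View pics/z_side.png

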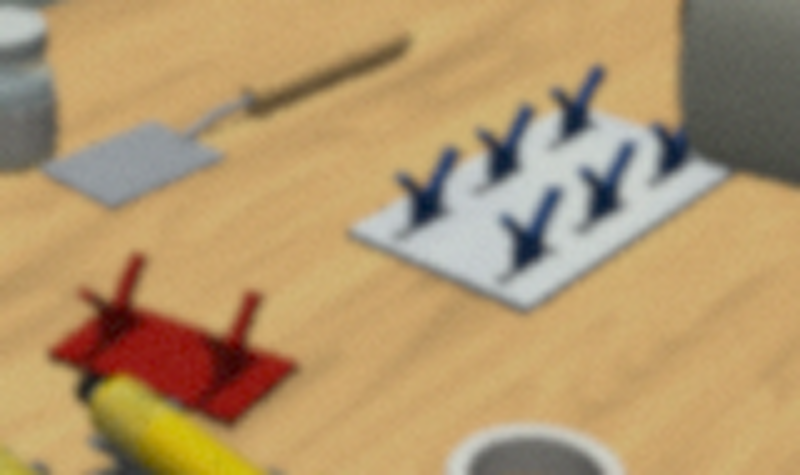

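Run:
```python
from fit import *
S=lambda a:np.array(a)/5+[205,135]
D=lambda a:np.array(a)/5+[260,150]
K,T=cam("scene")
fitrect(K,T,S([(318,322),(57,181),(186,105),(463,230)]),.12,.216,.006,[.53,-.22,0])
fitrect(K,T,S([(561,510),(455,468),(565,355),(665,387)]),.11,.06,.006,[.58,0,0.2])
K,T=cam("side")
fitrect(K,T,D([(350,232),(592,105),(732,172),(525,307)]),.12,.216,.006,[.53,-.22,0])
fitrect(K,T,D([(52,355),(130,306),(297,367),(230,421)]),.11,.06,.006,[.58,0,0.2])
```

```text
xy [ 0.5406 -0.2455] yawdeg 1.18 res px [ 0.3  0.4 -2.   0.7  1.8 -0.7  0.  -0.8]
xy [0.5821 0.0183] yawdeg 9.4 res px [-0.   0.1  0.   0.2 -0.1 -0.6  0.1  0.2]
xy [ 0.5246 -0.2428] yawdeg -2.19 res px [-0.8 -0.5 -2.5 -0.1  3.6 -0.8 -0.4  0.6]
xy [0.5687 0.0194] yawdeg 5.86 res px [-0.5 -0.7 -0.9 -1.2  1.2  0.4  0.1  1.1]
```

>>> drive_tool([
  [[1,0,0,0,0.4,-4.2,0],[1,0,0,0,0,-4.2,0],[1,25,0,0,0,0,0],[1,40,0,2,0,0,0],[1,40,0,2,0,0,0],[1,40,0,2,0,0,0],[1,40,0,2,0,0,0],[1,40,0,2,0,0,0],[1,40,0,2,0,0,0],[1,40,0,2,0,0,0],[1,40,0,2,0,0,0],[1,40,0,2,0,0,0]],
])

```text
time: 7.33
ee_pos: [0.5186, -0.0666, 0.2822]
tool_rot: [-92.7, 0.0, -89.2]
force: [0.7, 0.4, -1.5]
opening: 0.0276
```

```bash
python3 go.py 0.54 -0.28 0.31 -0.3
```

```text
now 7.3333 [ 0.5186 -0.0666  0.2822] [-92.68   0.   -89.17]
turn now->target (tool rotvec deg) [2.68 1.13 0.02]
shift in current axes [213.7 -28.7  17. ]  in target axes [213.3 -27.8  22.5]
```

>>> drive_tool([
  [[1,30,-12,4,1.3,0.5,0],[1,36,-12,4,1.3,0.5,0],[1,36,-6,4,0.2,0,0],[1,36,-4,4,0.2,0,0],[1,36,-3,4,0.2,0,0],[1,25,0,4,0,0,0],[1,10,0,0,0,0,0],[1,0,0,0,0,0,0]],
])

```text
time: 8.0
ee_pos: [0.5363, -0.2913, 0.3002]
tool_rot: [-90.7, 0.7, -90.8]
force: [-0.1, 0.6, -0.8]
opening: 0.0274
```

```bash
python3 look.py w7 rack;python3 go.py 0.54 -0.32 0.31 -0.3
```

```text
8.0 [ 0.5363 -0.2913  0.3002] [-90.65   0.73 -90.82]
rack 0.94 [163. 134. 399. 253.] [273. 188.] [ 0.55  -0.243  0.03 ] rect [280. 193.] [120. 238.] 90.0
rack 0.7 [  0.  89.  61. 212.] [ 21. 163.] [ 0.574 -0.027  0.03 ] rect [ 29.5 150.5] [ 59. 125.] 0.0
now 8.1 [ 0.5364 -0.2889  0.3001] [-90.7    0.81 -90.71]
turn now->target (tool rotvec deg) [ 0.69 -0.4  -0.82]
shift in current axes [ 30.9 -10.4   3.9]  in target axes [31.1 -9.9  3.8]
```

View pics/w7.png

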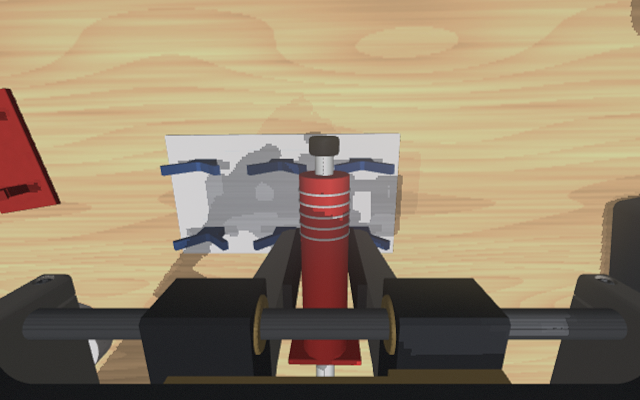

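Run:
```python
from fit import *; import pickle
s,K,T,im,out=pickle.load(open("w7.pkl","rb"))
uv=np.array([(166.,135),(400,133),(394,250),(181,253)])
p=fitrect(K,T,uv,.12,.216,.006,[.53,-.22,0])
P=onplane(K,T,uv,.006);print(P, np.linalg.norm(P[0]-P[1]),np.linalg.norm(P[2]-P[3]))
# fit also height offset of camera
def f(q):
    T2=T.copy();T2[2,3]+=q[3]
    a=q[2];c=np.array([[.06,.108],[.06,-.108],[-.06,-.108],[-.06,.108]])
    R=np.array([[np.cos(a),-np.sin(a)],[np.sin(a),np.cos(a)]])
    return (proj(K,T2,np.c_[c@R.T+q[:2],np.full(4,.006)])-uv).ravel()
r=least_squares(f,[*p,0]);print(r.x,r.fun.round(1))
```

```text
xy [ 0.5344 -0.2496] yawdeg -0.21 res px [-2.4 -0.7  1.  -1.  -0.6  2.3  2.1  0.1]
[[ 0.59418134 -0.14393606  0.006     ]
 [ 0.59312042 -0.35702482  0.006     ]
 [ 0.47659545 -0.35785509  0.006     ]
 [ 0.47496555 -0.13927167  0.006     ]] 0.21309140663750226 0.21858950008995548
[ 0.53408066 -0.24938483 -0.0038368   0.00178909] [-1.5 -0.5  0.2 -0.8 -1.2  1.8  2.7 -0.4]
```

>>> drive_tool([
  [[1,15,0,2,0.3,-0.4,-0.4],[1,15,0,2,0.3,0,-0.4],[1,3,0,0,0,0,0],[1,0,10,0,0,0,0],[1,0,0,0,0,0,0]],
])

```text
time: 8.52
ee_pos: [0.5411, -0.3194, 0.2874]
tool_rot: [-90.1, 0.1, -89.9]
force: [-0.6, -0.5, -2.5]
opening: 0.0272
```

```bash
python3 go.py 0.541 -0.3215 0.218 -0.3
```

```text
now 8.5167 [ 0.5411 -0.3194  0.2874] [-90.14   0.1  -89.89]
turn now->target (tool rotvec deg) [ 0.14  0.41 -0.1 ]
shift in current axes [ 2.3 69.4  0.1]  in target axes [ 2.1 69.4 -0.1]
```

>>> drive_tool([
  [[1,2,20,0,0,0.4,0],[1,0,18,0,0,0,0],[1,0,0,0,0,0,0]],
])

```text
time: 8.77
ee_pos: [0.5417, -0.3204, 0.2487]
tool_rot: [-90.1, 0.1, -90.2]
force: [-0.7, 0.6, -1.9]
opening: 0.0276
```

```bash
cat > sv.py <<'E'
from h import *
import sys
tag=sys.argv[1];f=4
a=[robot.grab_frame(n) for n in ("scene","side")]
s=robot.observe();R=Rn.from_euler('xyz',s["tool_rot"],degrees=True)
o=[]
for n,im in zip(("scene","side"),a):
    K,T=cam(n)
    p=proj(K,T,s["ee_pos"]+R.apply([0,.171,0]))[0].astype(int)
    x0,y0=max(p[0]-50,0),max(p[1]-50,0)
    im=im[y0:y0+100,x0:x0+100];o.append(cv2.resize(im,(400,400),interpolation=cv2.INTER_CUBIC));print(n,x0,y0)
cv2.imwrite(f"pics/{tag}.png",np.hstack(o)[:,:,::-1])
E
python3 sv.py s1; python3 look.py w8 ""; python3 go.py 0.541 -0.3215 0.218 -0.3
```

```text
scene 184 95
side 333 104
8.8667 [ 0.5425 -0.3211  0.2516] [-8.989e+01 -9.000e-02 -9.023e+01]
now 8.9167 [ 0.5428 -0.3215  0.2528] [-89.79  -0.17 -90.23]
turn now->target (tool rotvec deg) [-0.21  0.07  0.17]
shift in current axes [-0.1 34.8 -2. ]  in target axes [ 0.  34.8 -1.8]
```

View pics/s1.png

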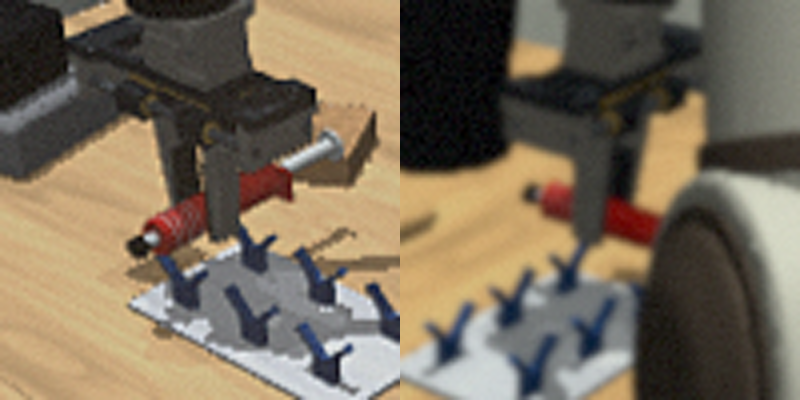

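View pics/w8.png

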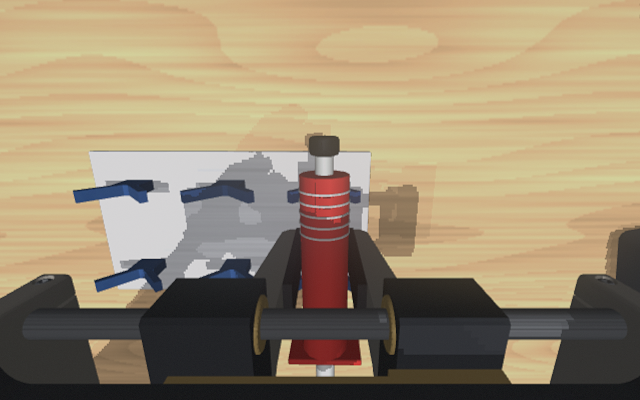

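Run:
```python
from fit import *
K,T=cam("scene")
ee=np.array([.542,-.3208,.250])
uv=np.array([(134,247),(152,239),(286,184),(333,145)])/4+[184,95]
off=[.075,.055,-.057,-.123]
def f(p): return (proj(K,T,[ee+[o+p[0],p[3],-.171+p[1]+p[2]*o] for o in off])-uv).ravel()
for fixed in (0,):
    g=lambda p:f([p[0],p[1],p[2],0])
    r=least_squares(g,[0,0,0]);print(r.x,r.fun.round(1))
```

```text
[-0.01118595 -0.00985361  0.00902226] [ 0.7  0.4  1.6 -0.3 -3.2 -1.1  0.6  0.9]
```

>>> drive_tool([
  [[1,0,15,0,-0.2,0,0],[1,0,12,0,0,0,0],[1,0,0,0,0,0,0]],
])

```text
time: 9.17
ee_pos: [0.5442, -0.3222, 0.2275]
tool_rot: [-89.7, -0.4, -90.2]
force: [-0.5, 0.1, -2.1]
opening: 0.0273
```

```bash
python3 look.py w9 ""; python3 go.py 0.542 -0.3215 0.218 -0.3
```

```text
9.1667 [ 0.5442 -0.3222  0.2275] [-89.71  -0.43 -90.2 ]
now 9.2167 [ 0.5444 -0.3223  0.2283] [-89.69  -0.45 -90.2 ]
turn now->target (tool rotvec deg) [-0.31  0.1   0.45]
shift in current axes [-0.8 10.3 -2.4]  in target axes [-0.8 10.3 -2.4]
```

View pics/w9.png

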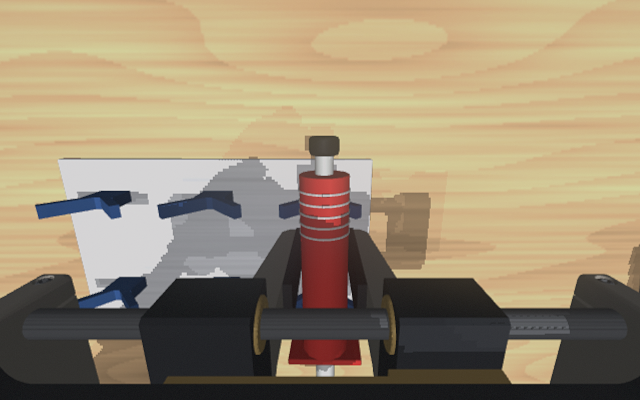

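>>> drive_tool([
  [[1,-0.5,8,-2,-0.3,0,0.4],[1,0,3,0,0,0,0],[1,0,0,0,0,0,0]],
])

```text
time: 9.47
ee_pos: [0.5427, -0.3217, 0.2185]
tool_rot: [-90.0, 0.0, -90.2]
force: [0.7, -0.1, -0.0]
opening: 0.0274
```

>>> drive_tool([
  [[1,0,2,0,0,0,0],[-0.17,0,0,0,0,0,0],[-0.17,0,0,0,0,0,0],[-0.17,0,0,0,0,0,0],[-0.17,0,0,0,0,0,0]],
])

```text
time: 9.88
ee_pos: [0.5432, -0.3222, 0.2187]
tool_rot: [-89.9, -0.0, -90.2]
force: [-0.1, -0.5, -0.1]
opening: 0.0519
```

```bash
python3 look.py w10 ""; python3 sv.py s10;python3 go.py 0.542 -0.3215 0.31 -0.3
```

```text
9.8833 [ 0.5432 -0.3222  0.2187] [-8.994e+01 -2.000e-02 -9.018e+01]
scene 185 105
side 331 115
now 10.0333 [ 0.5432 -0.3221  0.2187] [-89.96  -0.   -90.18]
turn now->target (tool rotvec deg) [-0.04  0.12  0.  ]
shift in current axes [ -0.6 -91.3  -1.1]  in target axes [ -0.6 -91.3  -1.2]
```

View pics/w10.png

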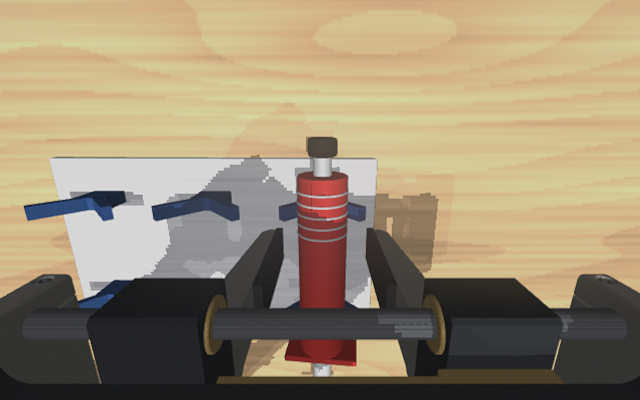

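View pics/s10.png

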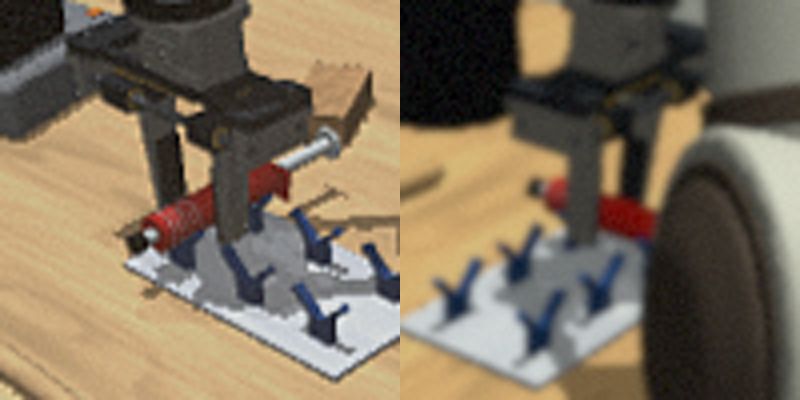

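>>> drive_tool([
  [[-0.17,0,-25,0,0,0,0],[-0.17,0,-30,0,0,0,0],[-0.17,0,-30,0,0,0,0],[-0.17,0,-30,0,0,0,0],[-0.17,-20,0,-30,0,0,0],[-0.17,-40,0,-30,0,0,0],[-0.17,0,0,0,0,0,0]],
])

```text
time: 10.62
ee_pos: [0.4824, -0.2632, 0.334]
tool_rot: [-90.3, 0.3, -90.3]
force: [-0.2, 0.4, -1.9]
opening: 0.0538
```

```bash
python3 look.py w11 red_mid; python3 go.py 0.494 0.2573 0.31 -8.6
```

```text
10.6167 [ 0.4824 -0.2632  0.334 ] [-90.31   0.3  -90.27]
red_mid 0.74 [361.  50. 409. 232.] [389. 140.] [ 0.536 -0.32   0.048] rect [386.5 140.5] [181.  47.] 90.0
now 10.7167 [ 0.4857 -0.2677  0.3367] [-89.92  -0.11 -90.33]
turn now->target (tool rotvec deg) [-0.08  8.27  0.11]
shift in current axes [-525.1   25.7    5.2]  in target axes [-520.4   26.7  -70.3]
```

View pics/w11.png

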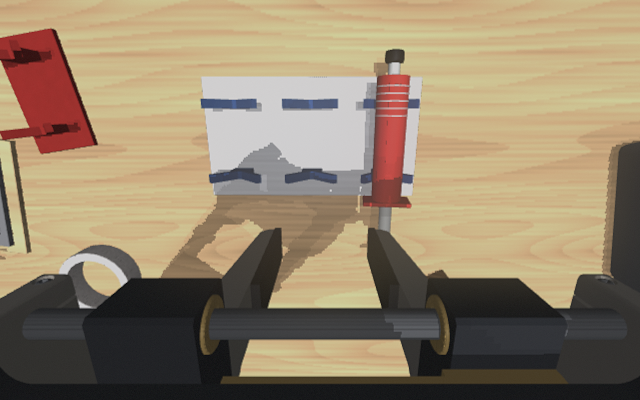

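>>> drive_tool([
  [[-0.17,-15,0,0,0,4.1,0],[-0.17,-30,0,0,0,4.1,0],[-0.17,-40,0,-5,0,0,0],[-0.17,-40,0,-6,0,0,0],[-0.17,-40,0,-6,0,0,0],[-0.17,-40,0,-6,0,0,0],[-0.17,-40,0,-6,0,0,0],[-0.17,-40,0,-6,0,0,0],[-0.17,-40,0,-6,0,0,0],[-0.17,-40,0,-6,0,0,0],[-0.17,-40,0,-6,0,0,0],[-0.17,-40,0,-6,0,0,0]],
])

```text
time: 11.72
ee_pos: [0.5104, 0.1841, 0.3404]
tool_rot: [-88.4, -0.5, -100.0]
force: [1.3, -0.8, -0.1]
opening: 0.0537
```

```bash
python3 go.py 0.494 0.2573 0.30 -8.6
```

```text
now 11.7167 [0.5104 0.1841 0.3404] [ -88.4    -0.49 -100.03]
turn now->target (tool rotvec deg) [-1.6  -1.43  0.51]
shift in current axes [-69.6  39.  -30. ]  in target axes [-70.   40.4 -27.2]
```

>>> drive_tool([
  [[-0.17,-30,10,-10,-0.8,-0.7,0.3],[-0.17,-30,15,-12,-0.8,-0.7,0.2],[-0.17,-10,15,-5,0,0,0],[-0.17,0,0,0,0,0,0],[-0.17,0,0,0,0,0,0]],
])

```text
time: 12.13
ee_pos: [0.5017, 0.2697, 0.3012]
tool_rot: [-89.5, 0.3, -98.1]
force: [-0.1, -0.3, -0.1]
opening: 0.0538
```

```bash
python3 look.py w12 blue_mid; python3 go.py 0.494 0.2573 0.219 -8.6
```

```text
12.1333 [0.5017 0.2697 0.3012] [-89.47   0.35 -98.05]
blue_mid 0.87 [315. 130. 370. 353.] [341. 228.] [0.487 0.259 0.048] rect [340. 241.] [222.  50.] 90.0
blue_mid 0.51 [384. 150. 460. 263.] [404. 193.] [0.511 0.204 0.048] rect [419.2 201.6] [ 76.3 111.5] 7.1
now 12.2333 [0.5017 0.2686 0.3015] [-89.47   0.35 -98.17]
turn now->target (tool rotvec deg) [-0.53  0.43 -0.35]
shift in current axes [12.7 82.4 -6.8]  in target axes [12.3 82.5 -6. ]
```

View pics/w12.png

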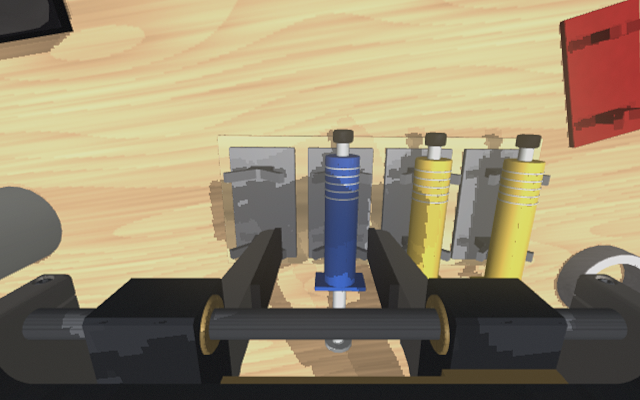

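Run:
```python
from fit import *; import pickle
s,K,T,im,out=pickle.load(open("w12.pkl","rb"))
p=fitrect(K,T,np.array([(229.,149),(295,147),(297,257),(234,259)]),.11,.06,.012,[.5,.33,-.15])
a=p[2];n=np.array([-np.sin(a),np.cos(a)])
for i in range(4): print((p[:2]-n*.072*i).round(4))
print(onplane(K,T,np.array([(342,155),(340,279)]),.062))
```

```text
xy [0.5058 0.3291] yawdeg -8.73 res px [-0.7 -1.5 -0.6  1.3 -1.   1.5  2.5 -1.3]
[0.5058 0.3291]
[0.4949 0.2579]
[0.484  0.1867]
[0.4731 0.1156]
[[0.55024406 0.25089603 0.062     ]
 [0.44786483 0.26537638 0.062     ]]
```

>>> drive_tool([
  [[-0.17,12,10,-6,-0.5,0.4,-0.3],[-0.17,0,20,0,0,0,0],[-0.17,0,15,0,0,0,0],[-0.17,0,0,0,0,0,0]],
])

```text
time: 12.57
ee_pos: [0.4993, 0.2528, 0.261]
tool_rot: [-89.4, 0.2, -99.0]
force: [-0.3, 1.0, -0.5]
opening: 0.0537
```

```bash
python3 go.py 0.4945 0.2576 0.219 -8.7
```

```text
now 12.5667 [0.4993 0.2528 0.261 ] [-89.37   0.22 -98.99]
turn now->target (tool rotvec deg) [-0.63 -0.3  -0.22]
shift in current axes [-3.8 42.  -6. ]  in target axes [-4.  42.  -5.5]
```

>>> drive_tool([
  [[-0.17,-3.5,15,-6,-0.6,-0.3,-0.2],[-0.17,0,14,-1,0,0,0],[-0.17,0,6,-1,0,0,0],[-0.17,0,0,0,0,0,0]],
])

```text
time: 12.9
ee_pos: [0.4948, 0.2555, 0.2278]
tool_rot: [-89.7, 0.1, -99.0]
force: [0.8, 0.6, 0.6]
opening: 0.0541
```

```bash
python3 go.py 0.4945 0.2576 0.219 -8.7; python3 look.py w13 ""
```

```text
now 12.9 [0.4948 0.2555 0.2278] [-89.7    0.13 -98.97]
turn now->target (tool rotvec deg) [-0.3  -0.27 -0.13]
shift in current axes [-2.   8.8 -0.6]  in target axes [-2.1  8.8 -0.6]
12.9 [0.4948 0.2555 0.2278] [-89.7    0.13 -98.97]
```

View pics/w13.png

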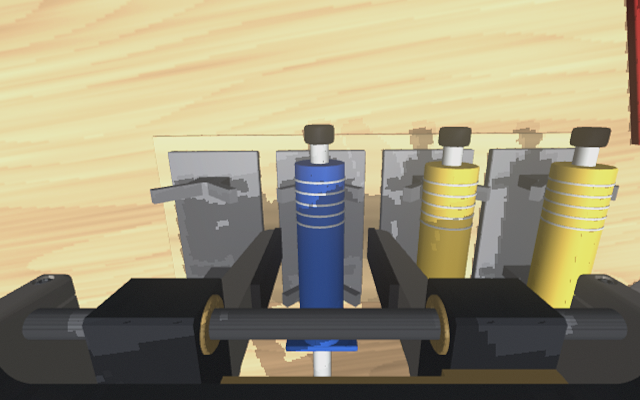

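Aligned (barrel at u≈321 between fingers 282–368). Descend the rest and grip.

>>> drive_tool([
  [[-0.17,-1.5,8,-1,-0.3,-0.2,0],[-0.17,0,2,0,0,0,0],[1,0,0,0,0,0,0],[1,0,0,0,0,0,0],[1,0,0,0,0,0,0],[1,0,0,0,0,0,0],[1,0,0,0,0,0,0],[1,0,0,0,0,0,0]],
])

```text
time: 13.62
ee_pos: [0.4957, 0.2576, 0.2206]
tool_rot: [-89.7, 0.2, -98.7]
force: [-0.6, -0.3, -1.3]
opening: 0.0274
```

```bash
python3 go.py 0.4945 0.2576 0.31 -8.7; python3 look.py w14 ""
```

```text
now 13.6167 [0.4957 0.2576 0.2206] [-89.74   0.2  -98.71]
turn now->target (tool rotvec deg) [-0.26 -0.01 -0.2 ]
shift in current axes [ -0.2 -89.4  -0.7]  in target axes [  0.2 -89.4  -1.1]
13.6167 [0.4957 0.2576 0.2206] [-89.74   0.2  -98.71]
```

View pics/w14.png

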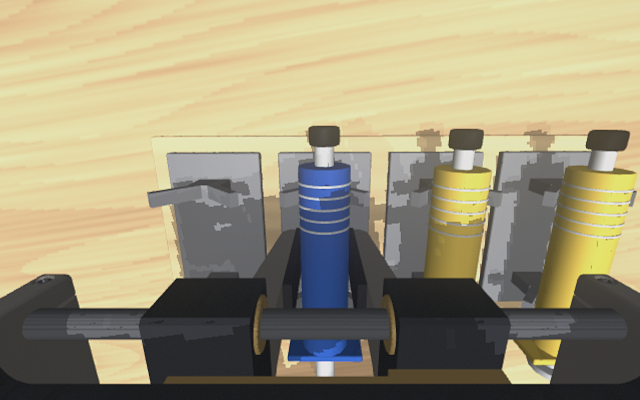

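>>> drive_tool([
  [[1,0,-20,0,-0.2,0,0],[1,0,-30,0,0,0,0],[1,0,-35,0,0,-2,0],[1,10,-15,0,0,-4,0],[1,25,0,0,0,-2.5,0],[1,38,-1,3,0,0,0],[1,38,-2,3,0.2,0,0],[1,38,-2,3,0.2,0,0],[1,38,-2,3,0.2,0,0],[1,38,-2,3,0.2,0,0],[1,38,-2,3,0.2,0,0],[1,38,-2,3,0.2,0,0]],
])

```text
time: 14.67
ee_pos: [0.514, -0.0479, 0.3358]
tool_rot: [-88.5, 0.5, -89.0]
force: [0.4, -0.3, -1.2]
opening: 0.0272
```

```bash
python3 go.py 0.5355 -0.2495 0.30 -0.3
```

```text
now 14.6667 [ 0.514  -0.0479  0.3358] [-88.55   0.51 -89.04]
turn now->target (tool rotvec deg) [-1.44  1.26 -0.52]
shift in current axes [202.3  34.5  17.3]  in target axes [201.5  35.8  22.6]
```

>>> drive_tool([
  [[1,35,3,3,-0.7,0.6,-0.2],[1,38,3,4,-0.7,0.6,-0.3],[1,38,6,4,0,0,0],[1,38,8,4,0,0,0],[1,30,8,4,0,0,0],[1,12,0,2,0,0,0],[1,0,0,0,0,0,0],[1,0,0,0,0,0,0]],
])

```text
time: 15.33
ee_pos: [0.5342, -0.2551, 0.3072]
tool_rot: [-89.6, -0.0, -90.9]
force: [0.3, -0.0, -1.3]
opening: 0.027
```

```bash
python3 go.py 0.5355 -0.2495 0.2146 -0.3; python3 look.py w15 ""
```

```text
now 15.3333 [ 0.5342 -0.2551  0.3072] [-8.964e+01 -2.000e-02 -9.088e+01]
turn now->target (tool rotvec deg) [-0.36 -0.58  0.02]
shift in current axes [-5.6 92.6  0.7]  in target axes [-5.6 92.6  1.3]
15.3333 [ 0.5342 -0.2551  0.3072] [-8.964e+01 -2.000e-02 -9.088e+01]
```

View pics/w15.png

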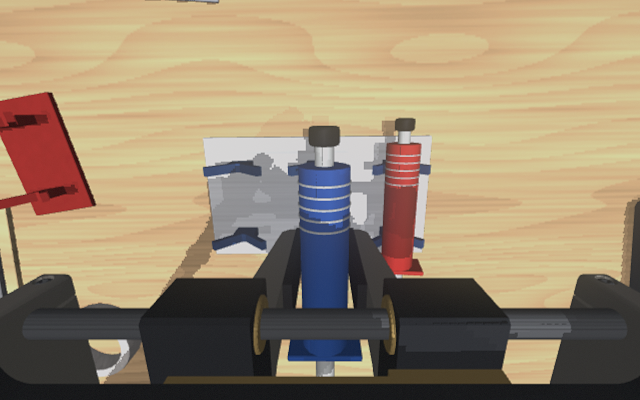

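>>> drive_tool([
  [[1,-5.5,15,0.5,-0.3,-0.6,0],[1,0,25,-0.5,0,0,0],[1,0,20,-0.5,0,0,0],[1,0,8,-0.5,0,0,0],[1,0,0,0,0,0,0]],
])

```text
time: 15.8
ee_pos: [0.5348, -0.2397, 0.2369]
tool_rot: [-89.8, -0.0, -89.6]
force: [-0.3, 0.2, -1.9]
opening: 0.0273
```

```bash
python3 go.py 0.5355 -0.2495 0.2146 -0.3; python3 look.py w16 ""
```

```text
now 15.8 [ 0.5348 -0.2397  0.2369] [-8.981e+01 -1.000e-02 -8.958e+01]
turn now->target (tool rotvec deg) [-0.19  0.72  0.01]
shift in current axes [ 9.8 22.3  0.6]  in target axes [ 9.8 22.3  0.8]
15.8 [ 0.5348 -0.2397  0.2369] [-8.981e+01 -1.000e-02 -8.958e+01]
```

View pics/w16.png

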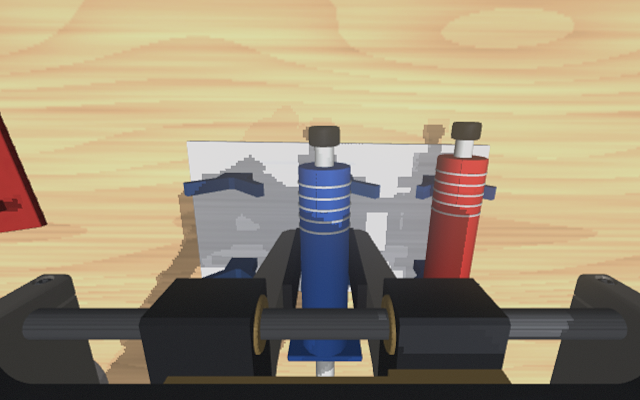

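>>> drive_tool([
  [[1,5,-6,0,-0.2,0.5,0],[1,4,0,0,0,0,0],[1,0,0,0,0,0,0],[1,0,0,0,0,0,0]],
])

```text
time: 16.18
ee_pos: [0.5364, -0.2486, 0.2478]
tool_rot: [-89.8, -0.2, -90.0]
force: [0.1, 0.7, -0.5]
opening: 0.0273
```

```bash
python3 go.py 0.5355 -0.2495 0.2146 -0.3
```

```text
now 16.1833 [ 0.5364 -0.2486  0.2478] [-89.77  -0.19 -89.99]
turn now->target (tool rotvec deg) [-0.23  0.31  0.19]
shift in current axes [ 0.8 33.2 -1. ]  in target axes [ 0.9 33.2 -0.9]
```

>>> drive_tool([
  [[1,0.5,12,-1,-0.2,0.3,0.2],[1,0,14,-1,0,0,0],[1,0,4,0,0,0,0],[1,0,0,0,0,0,0]],
])

```text
time: 16.52
ee_pos: [0.5353, -0.2508, 0.2185]
tool_rot: [-89.7, -0.2, -90.4]
force: [-0.3, 0.2, -1.0]
opening: 0.0275
```

```bash
python3 go.py 0.5355 -0.2495 0.2146 -0.3; python3 look.py w17 ""
```

```text
now 16.5167 [ 0.5353 -0.2508  0.2185] [-89.7   -0.18 -90.41]
turn now->target (tool rotvec deg) [-0.3  -0.11  0.18]
shift in current axes [-1.3  3.9  0.2]  in target axes [-1.3  3.9  0.2]
16.5167 [ 0.5353 -0.2508  0.2185] [-89.7   -0.18 -90.41]
```

View pics/w17.png

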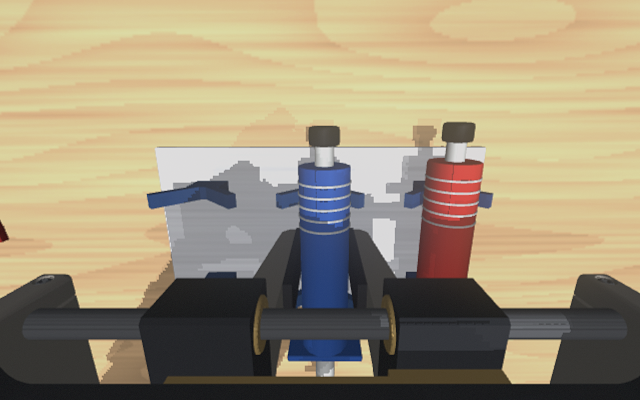

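>>> drive_tool([
  [[1,-0.5,4,0,-0.3,0,0],[1,0,2,0,0,0,0],[-0.17,0,0,0,0,0,0],[-0.17,0,0,0,0,0,0],[-0.17,0,0,0,0,0,0],[-0.17,0,0,0,0,0,0]],
])

```text
time: 17.07
ee_pos: [0.5375, -0.2506, 0.2179]
tool_rot: [-89.8, -0.3, -90.4]
force: [-0.1, -0.1, -0.3]
opening: 0.0516
```

```bash
python3 go.py 0.484 0.1867 0.31 -8.7; python3 look.py w18 ""
```

```text
now 17.0667 [ 0.5375 -0.2506  0.2179] [-89.78  -0.26 -90.42]
turn now->target (tool rotvec deg) [-0.24  8.28  0.24]
shift in current axes [-436.5  -94.3  -56.3]  in target axes [-424.2  -92.1 -119. ]
17.0667 [ 0.5375 -0.2506  0.2179] [-89.78  -0.26 -90.42]
```

View pics/w18.png

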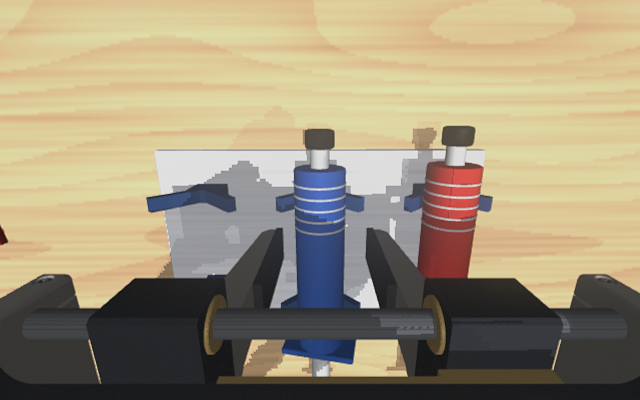

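>>> drive_tool([
  [[-0.17,0,-20,0,0,0,0],[-0.17,0,-30,0,0,0,0],[-0.17,0,-30,0,0,0,0],[-0.17,0,-25,-5,0,3,0],[-0.17,-25,0,-15,0,5,0],[-0.17,-38,0,-12,0,0,0],[-0.17,-40,0,-12,0,0,0],[-0.17,-40,0,-12,0,0,0],[-0.17,-40,0,-12,0,0,0],[-0.17,-40,0,-12,0,0,0],[-0.17,-40,0,-12,0,0,0],[-0.17,-40,0,-12,0,0,0]],
])

```text
time: 18.12
ee_pos: [0.4782, 0.0607, 0.3272]
tool_rot: [-89.2, -0.4, -99.7]
force: [1.4, 0.4, -0.6]
opening: 0.0536
```

```bash
python3 go.py 0.484 0.1867 0.30 -8.7
```

```text
now 18.1167 [0.4782 0.0607 0.3272] [-89.23  -0.45 -99.73]
turn now->target (tool rotvec deg) [-0.77 -1.03  0.45]
shift in current axes [-125.4   26.   -16. ]  in target axes [-125.4   27.2  -13.4]
```

>>> drive_tool([
  [[-0.17,-38,5,-4,-0.4,-0.5,0.2],[-0.17,-38,8,-4,-0.3,-0.5,0.2],[-0.17,-30,8,-4,0,0,0],[-0.17,-10,5,0,0,0,0],[-0.17,0,0,0,0,0,0],[-0.17,0,0,0,0,0,0],[-0.17,0,0,0,0,0,0]],
])

```text
time: 18.7
ee_pos: [0.4824, 0.1876, 0.3009]
tool_rot: [-89.8, -0.0, -98.2]
force: [-0.2, 0.2, -0.1]
opening: 0.0536
```

```bash
python3 go.py 0.484 0.1867 0.219 -8.7; python3 look.py w19 ""
```

```text
now 18.7 [0.4824 0.1876 0.3009] [-8.977e+01 -1.000e-02 -9.819e+01]
turn now->target (tool rotvec deg) [-0.23  0.51  0.01]
shift in current axes [ 0.6 81.9  1.4]  in target axes [ 0.6 81.9  1.7]
18.7 [0.4824 0.1876 0.3009] [-8.977e+01 -1.000e-02 -9.819e+01]
```

View pics/w19.png

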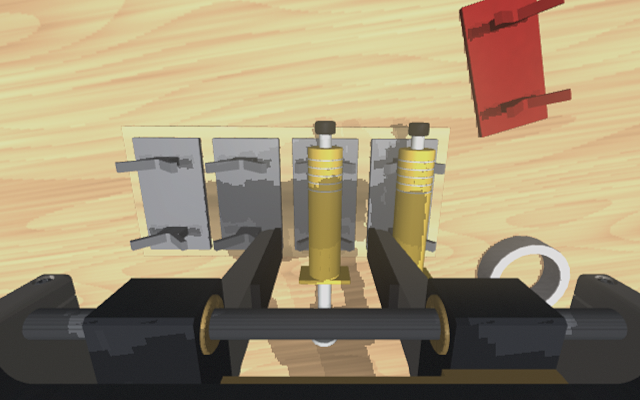

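>>> drive_tool([
  [[-0.17,0.5,20,1,-0.2,0.4,0],[-0.17,0,25,-1,0,0,0],[-0.17,0,15,-1,0,0,0],[-0.17,0,8,0,0,0,0],[-0.17,0,0,0,0,0,0]],
])

```text
time: 19.17
ee_pos: [0.4854, 0.1797, 0.2348]
tool_rot: [-89.5, 0.0, -99.3]
force: [-0.7, 0.9, -0.1]
opening: 0.0538
```

```bash
python3 go.py 0.484 0.1867 0.219 -8.7; python3 look.py w20 ""
```

```text
now 19.1667 [0.4854 0.1797 0.2348] [-8.945e+01  4.000e-02 -9.926e+01]
turn now->target (tool rotvec deg) [-0.55 -0.56 -0.03]
shift in current axes [-6.7 15.8 -2.6]  in target axes [-6.7 15.8 -2.4]
19.1667 [0.4854 0.1797 0.2348] [-8.945e+01  4.000e-02 -9.926e+01]
```

View pics/w20.png

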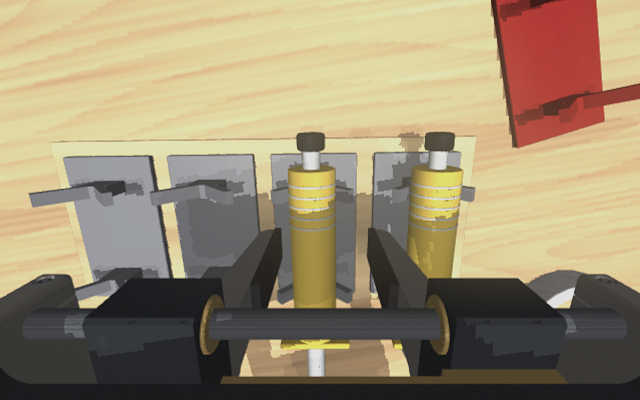

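>>> drive_tool([
  [[-0.17,-6,2,-2,-0.5,-0.4,0],[-0.17,0,6,0,0,0,0],[-0.17,0,5,0,0,0,0],[-0.17,0,0,0,0,0,0]],
])

```text
time: 19.55
ee_pos: [0.4868, 0.1858, 0.2254]
tool_rot: [-89.6, 0.2, -98.9]
force: [-0.4, -0.1, -0.6]
opening: 0.0535
```

```bash
python3 go.py 0.484 0.1867 0.219 -8.7
```

```text
now 19.55 [0.4868 0.1858 0.2254] [-89.57   0.16 -98.92]
turn now->target (tool rotvec deg) [-0.43 -0.22 -0.15]
shift in current axes [-0.5  6.4 -3. ]  in target axes [-0.5  6.4 -2.9]
```

>>> drive_tool([
  [[-0.17,-0.5,6,-3,-0.4,-0.2,0],[-0.17,0,2,0,0,0,0],[1,0,0,0,0,0,0],[1,0,0,0,0,0,0],[1,0,0,0,0,0,0],[1,0,0,0,0,0,0],[1,0,0,0,0,0,0],[1,0,0,0,0,0,0]],
])

```text
time: 20.22
ee_pos: [0.4839, 0.1869, 0.2172]
tool_rot: [-90.0, 0.1, -98.6]
force: [0.4, -0.2, -0.6]
opening: 0.0272
```

```bash
python3 go.py 0.484 0.1867 0.31 -8.7; python3 look.py w21 ""
```

```text
now 20.2167 [0.4839 0.1869 0.2172] [-8.996e+01  9.000e-02 -9.862e+01]
turn now->target (tool rotvec deg) [-0.04  0.08 -0.09]
shift in current axes [  0.  -92.8   0.2]  in target axes [  0.2 -92.8   0.2]
20.2167 [0.4839 0.1869 0.2172] [-8.996e+01  9.000e-02 -9.862e+01]
```

View pics/w21.png

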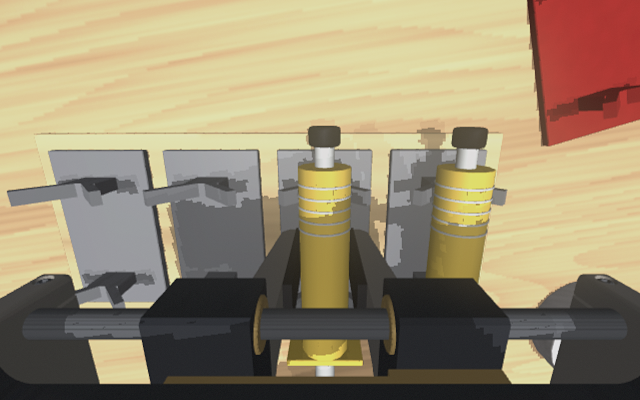

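>>> drive_tool([
  [[1,0,-20,0,0,0,0],[1,0,-30,0,0,0,0],[1,0,-35,0,0,-2,0],[1,5,-15,4,0,-4,0],[1,20,0,5,0,-2.5,0],[1,34,0,5,0,0,0],[1,36,0,5,0,0,0],[1,36,0,5,0,0,0],[1,36,0,5,0,0,0],[1,36,0,5,0,0,0],[1,36,0,5,0,0,0],[1,36,0,5,0,0,0]],
])

```text
time: 21.27
ee_pos: [0.5274, -0.0921, 0.3186]
tool_rot: [-89.9, 0.5, -89.0]
force: [0.5, -0.3, -1.0]
opening: 0.0272
```

```bash
python3 go.py 0.535 -0.1775 0.30 -0.3
```

```text
now 21.2667 [ 0.5274 -0.0921  0.3186] [-89.88   0.52 -89.03]
turn now->target (tool rotvec deg) [-0.11  1.27 -0.53]
shift in current axes [85.7 17.8  6.1]  in target axes [85.4 18.6  8. ]
```

>>> drive_tool([
  [[1,30,4,3,0,0.6,-0.3],[1,25,4,3,0,0.6,-0.2],[1,15,5,2,0,0,0],[1,5,5,0,0,0,0],[1,0,0,0,0,0,0],[1,0,0,0,0,0,0],[1,0,0,0,0,0,0]],
])

```text
time: 21.85
ee_pos: [0.5358, -0.1763, 0.2983]
tool_rot: [-89.8, 0.1, -90.8]
force: [0.9, 0.2, -0.9]
opening: 0.0276
```

```bash
python3 go.py 0.535 -0.1775 0.211 -0.3; python3 look.py w22 ""
```

```text
now 21.85 [ 0.5358 -0.1763  0.2983] [-8.977e+01  9.000e-02 -9.081e+01]
turn now->target (tool rotvec deg) [-0.23 -0.51 -0.08]
shift in current axes [ 1.4 87.3 -1.1]  in target axes [ 1.2 87.3 -0.8]
21.85 [ 0.5358 -0.1763  0.2983] [-8.977e+01  9.000e-02 -9.081e+01]
```

View pics/w22.png

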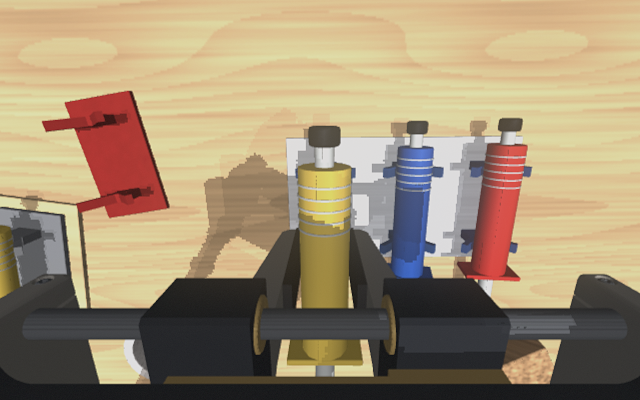

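Run:
```python
from fit import *; import pickle
s,K,T,im,out=pickle.load(open("w22.pkl","rb"))
fitrect(K,T,np.array([(65.,103),(131,91),(168,207),(109,218)]),.11,.06,.006,[.58,0,0.2])
cv2.imwrite("pics/w22z.png",cv2.resize(im[70:240,30:200],None,fx=4,fy=4,interpolation=cv2.INTER_CUBIC)[:,:,::-1])
```

```text
xy [0.578 0.013] yawdeg 8.39 res px [-0.1 -1.2 -0.7 -0.8  0.5  2.1  0.4  0.4]
```

>>> drive_tool([
  [[1,1,15,-0.5,-0.2,-0.4,0],[1,0,22,-0.5,0,0,0],[1,0,12,-0.5,0,0,0],[1,0,4,0,0,0,0],[1,0,0,0,0,0,0]],
])

```text
time: 22.32
ee_pos: [0.5357, -0.1721, 0.2463]
tool_rot: [-89.7, 0.0, -90.0]
force: [0.7, -0.1, -1.6]
opening: 0.0272
```

```bash
python3 go.py 0.535 -0.1775 0.211 -0.3
```

```text
now 22.3167 [ 0.5357 -0.1721  0.2463] [-8.972e+01  2.000e-02 -8.998e+01]
turn now->target (tool rotvec deg) [-0.28  0.32 -0.02]
shift in current axes [ 5.4 35.3 -0.9]  in target axes [ 5.4 35.3 -0.7]
```

View pics/w22z.png

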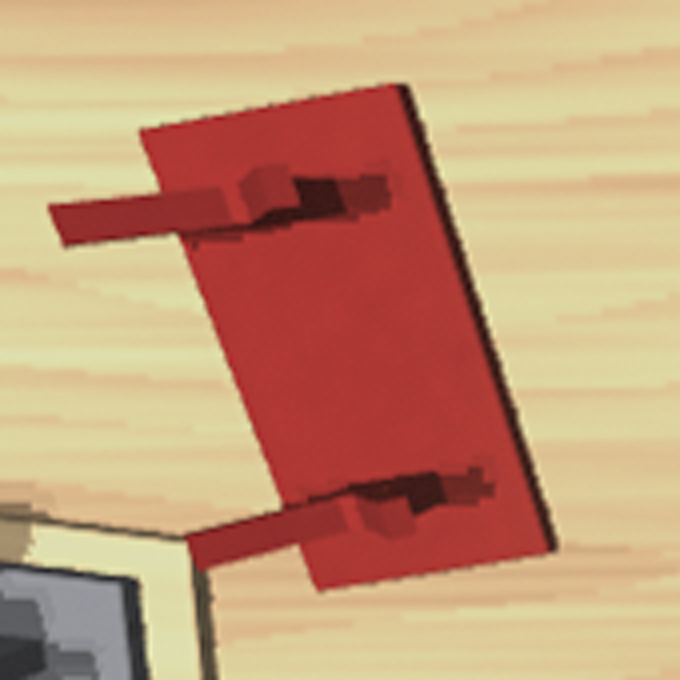

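>>> drive_tool([
  [[1,4.5,3,-0.5,-0.2,0.3,0],[1,0,10,0,0,0,0],[1,0,12,0,0,0,0],[1,0,0,0,0,0,0]],
])

```text
time: 22.65
ee_pos: [0.5364, -0.1768, 0.2219]
tool_rot: [-89.7, -0.1, -90.2]
force: [-0.5, 0.6, -2.3]
opening: 0.0276
```

```bash
python3 go.py 0.535 -0.1775 0.211 -0.3; python3 look.py w23 ""
```

```text
now 22.65 [ 0.5364 -0.1768  0.2219] [-89.72  -0.11 -90.23]
turn now->target (tool rotvec deg) [-0.28  0.07  0.11]
shift in current axes [ 0.7 10.9 -1.5]  in target axes [ 0.7 10.9 -1.4]
22.65 [ 0.5364 -0.1768  0.2219] [-89.72  -0.11 -90.23]
```

View pics/w23.png

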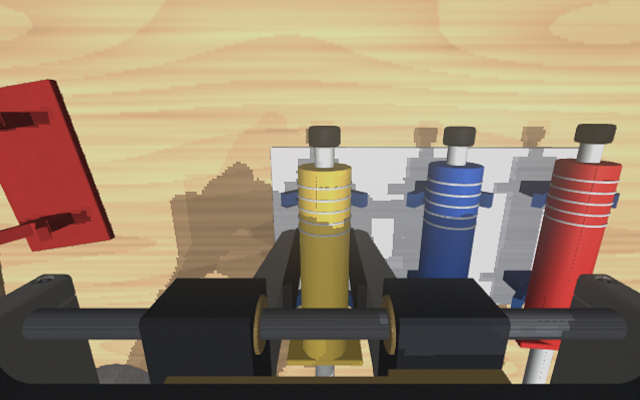

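Yellow's rim (row 168) lines up with blue's and red's, centred on its saddle. Lower and release.

>>> drive_tool([
  [[1,0.5,7,-1,-0.2,0,0],[1,0,5,-0.5,0,0,0],[1,0,0,0,0,0,0]],
])

```text
time: 22.95
ee_pos: [0.5361, -0.1775, 0.2119]
tool_rot: [-89.8, -0.1, -90.3]
force: [-0.5, 1.2, 1.1]
opening: 0.0272
```

>>> drive_tool([
  [[-0.17,0,0,0,0,0,0],[-0.17,0,0,0,0,0,0],[-0.17,0,0,0,0,0,0],[-0.17,0,0,0,0,0,0],[-0.17,0,-15,0,0,0,0],[-0.17,0,-30,0,0,0,0],[-0.17,0,-35,-2,0,0,0],[-0.17,0,-30,-5,0,4,0],[-0.17,-20,0,-20,0,4.2,0],[-0.17,0,0,0,0,0,0]],
])

```text
time: 23.78
ee_pos: [0.5087, -0.156, 0.3247]
tool_rot: [-89.9, -0.1, -98.9]
force: [-0.4, 0.7, -0.9]
opening: 0.0537
```

```bash
python3 go.py 0.4731 0.1156 0.30 -8.7; python3 look.py w24 ""
```

```text
now 23.7833 [ 0.5087 -0.156   0.3247] [-8.993e+01 -6.000e-02 -9.892e+01]
turn now->target (tool rotvec deg) [-0.07 -0.22  0.06]
shift in current axes [-262.9   24.3  -77.3]  in target axes [-263.1   24.7  -76.3]
23.7833 [ 0.5087 -0.156   0.3247] [-8.993e+01 -6.000e-02 -9.892e+01]
```

View pics/w24.png

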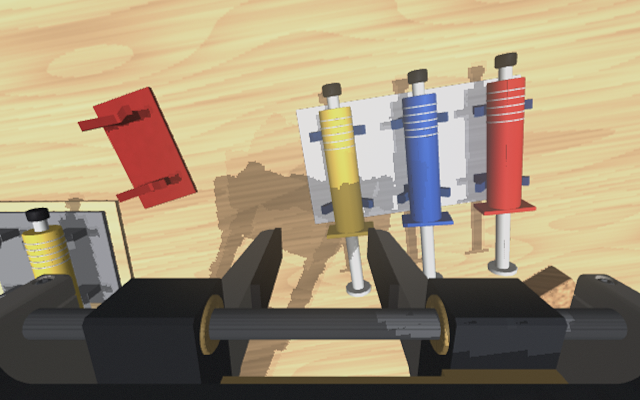

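All three full ones are seated in the rack (yellow 335, blue 420, red 505, rims at rows 108/96/80 parallel to the rack). Now the spent one.

>>> drive_tool([
  [[-0.17,-25,0,-8,0,0,0],[-0.17,-36,2,-10,0,0,0],[-0.17,-38,3,-11,0,0,0],[-0.17,-38,3,-11,0,0,0],[-0.17,-38,3,-11,0,0,0],[-0.17,-38,3,-11,0,0,0],[-0.17,-28,3,-8,0,0,0],[-0.17,-12,0,-4,0,0,0],[-0.17,0,0,0,0,0,0],[-0.17,0,0,0,0,0,0],[-0.17,0,0,0,0,0,0]],
])

```text
time: 24.75
ee_pos: [0.4789, 0.1092, 0.3058]
tool_rot: [-89.1, -0.5, -98.6]
force: [0.7, 0.0, -0.2]
opening: 0.0539
```

```bash
python3 go.py 0.4731 0.1156 0.219 -8.7; python3 look.py w25 ""
```

```text
now 24.75 [0.4789 0.1092 0.3058] [-89.05  -0.53 -98.55]
turn now->target (tool rotvec deg) [-0.95  0.15  0.53]
shift in current axes [-6.3 86.7 -8.1]  in target axes [-5.5 86.8 -6.7]
24.75 [0.4789 0.1092 0.3058] [-89.05  -0.53 -98.55]
```

View pics/w25.png

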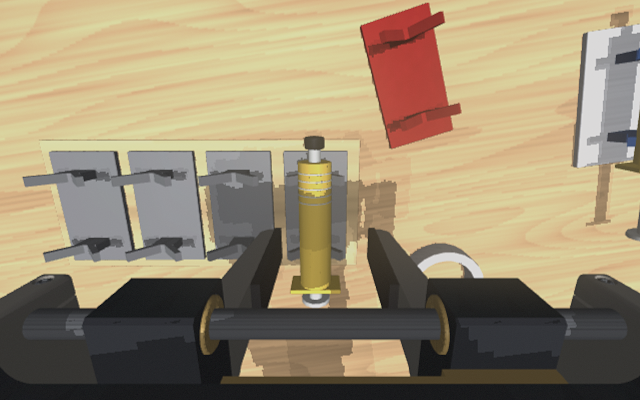

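Run:
```python
from fit import *; import pickle
s,K,T,im,out=pickle.load(open("w25.pkl","rb"))
fitrect(K,T,np.array([(361.,26),(429,3.5),(452,128),(391,147)]),.11,.06,.006,[.58,0,0.2])
p=fitrect(K,T,np.array([(52.,152),(117,151),(130,258),(70,262)]),.11,.06,.012,[.5,.33,-.15])
```

```text
xy [0.578  0.0151] yawdeg 8.61 res px [-1.  -1.2  0.  -2.1  1.3  2.  -0.2  2.2]
xy [0.5063 0.3284] yawdeg -11.15 res px [-1.9 -2.2 -0.5  1.8  1.4  3.4  1.4 -2.8]
```

>>> drive_tool([
  [[-0.17,-5,15,-7,-0.8,0.2,0.4],[-0.17,0,20,-1,-0.1,0,0],[-0.17,0,15,-1,0,0,0],[-0.17,0,8,0,0,0,0],[-0.17,0,0,0,0,0,0],[-0.17,0,0,0,0,0,0]],
])

```text
time: 25.3
ee_pos: [0.4712, 0.1106, 0.2428]
tool_rot: [-90.1, -0.1, -99.4]
force: [-0.2, 0.1, -0.0]
opening: 0.0538
```

```bash
python3 go.py 0.4731 0.1156 0.219 -8.7; python3 look.py w26 ""
```

```text
now 25.3 [0.4712 0.1106 0.2428] [-9.009e+01 -6.000e-02 -9.936e+01]
turn now->target (tool rotvec deg) [ 0.09 -0.66  0.06]
shift in current axes [-5.3 23.8  1.1]  in target axes [-5.3 23.8  1.1]
25.3 [0.4712 0.1106 0.2428] [-9.009e+01 -6.000e-02 -9.936e+01]
```

View pics/w26.png

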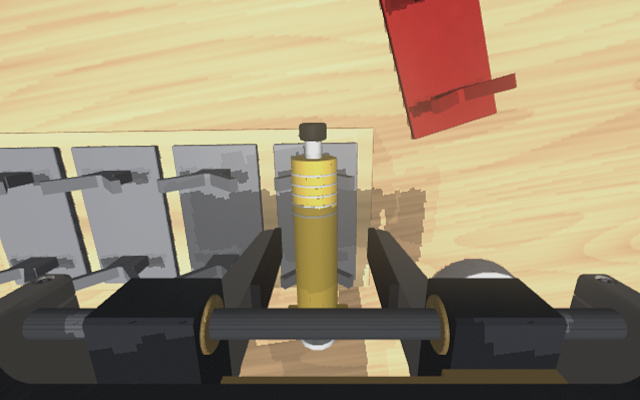

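>>> drive_tool([
  [[-0.17,-5,6,1,0,-0.5,0],[-0.17,0,10,0,0,0,0],[-0.17,0,7,0,0,0,0],[-0.17,0,2,0,0,0,0],[1,0,0,0,0,0,0],[1,0,0,0,0,0,0],[1,0,0,0,0,0,0],[1,0,0,0,0,0,0],[1,0,0,0,0,0,0],[1,0,0,0,0,0,0]],
])

```text
time: 26.18
ee_pos: [0.4747, 0.1158, 0.2179]
tool_rot: [-89.8, -0.0, -98.8]
force: [0.2, 0.7, -0.5]
opening: 0.0274
```

```bash
python3 go.py 0.578 0.015 0.30 8.5; python3 look.py w27 ""
```

```text
now 26.1833 [0.4747 0.1158 0.2179] [-8.979e+01 -1.000e-02 -9.881e+01]
turn now->target (tool rotvec deg) [ -0.2  -17.31   0.05]
shift in current axes [ 83.8 -81.7 117.8]  in target axes [114.9 -82.1  87.2]
26.1833 [0.4747 0.1158 0.2179] [-8.979e+01 -1.000e-02 -9.881e+01]
```

View pics/w27.png

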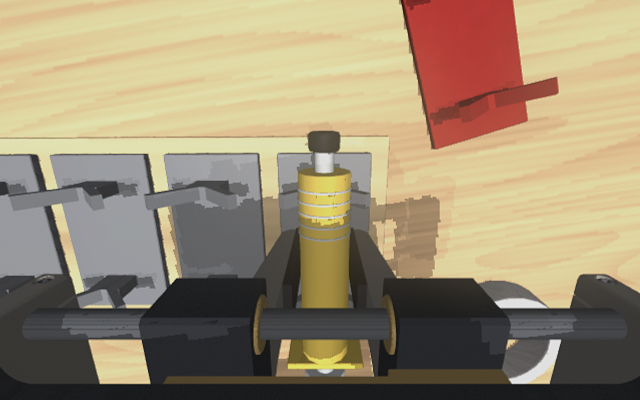

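>>> drive_tool([
  [[1,0,-20,0,-0.2,0,0],[1,0,-30,0,0,0,0],[1,0,-30,0,0,-3,0],[1,0,-10,0,0,-6,0],[1,0,0,0,0,-6,0],[1,20,0,15,0,-2.3,0],[1,28,0,22,0,0,0],[1,28,0,22,0,0,0],[1,28,0,22,0,0,0],[1,10,0,8,0,0,0],[1,0,0,0,0,0,0],[1,0,0,0,0,0,0]],
])

```text
time: 27.23
ee_pos: [0.583, 0.0134, 0.3125]
tool_rot: [-90.0, -0.0, -80.5]
force: [-1.5, 0.3, -1.2]
opening: 0.0272
```

```bash
python3 go.py 0.5805 0.015 0.212 8.5; python3 look.py w28 ""
```

```text
now 27.2333 [0.583  0.0134 0.3125] [-89.96  -0.   -80.48]
turn now->target (tool rotvec deg) [-0.04  1.02  0.  ]
shift in current axes [ -2.  100.5  -2.3]  in target axes [ -1.9 100.5  -2.2]
27.2333 [0.583  0.0134 0.3125] [-89.96  -0.   -80.48]
```

View pics/w28.png

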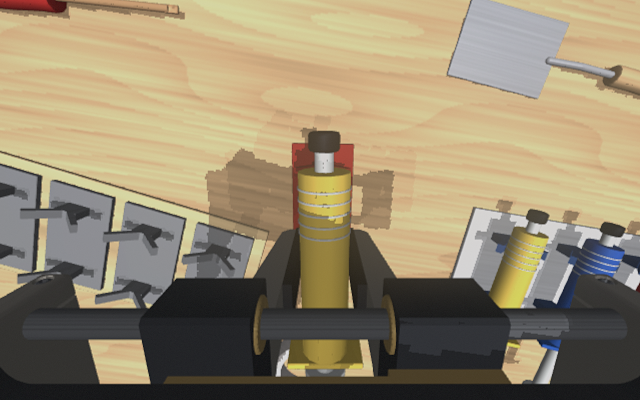

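>>> drive_tool([
  [[1,-2,15,-2,0,1,0],[1,0,22,-0.5,0,0,0],[1,0,18,-0.5,0,0,0],[1,0,6,0,0,0,0],[1,0,0,0,0,0,0],[1,0,0,0,0,0,0]],
])

```text
time: 27.78
ee_pos: [0.5752, 0.0211, 0.2509]
tool_rot: [-90.0, 0.1, -81.2]
force: [0.4, -0.7, -1.1]
opening: 0.0272
```

```bash
python3 go.py 0.5805 0.015 0.212 8.5; python3 look.py w29 ""
```

```text
now 27.7833 [0.5752 0.0211 0.2509] [-8.999e+01  7.000e-02 -8.115e+01]
turn now->target (tool rotvec deg) [-0.01  0.35 -0.07]
shift in current axes [ 6.9 38.9  4.3]  in target axes [ 6.9 38.9  4.4]
27.7833 [0.5752 0.0211 0.2509] [-8.999e+01  7.000e-02 -8.115e+01]
```

View pics/w29.png

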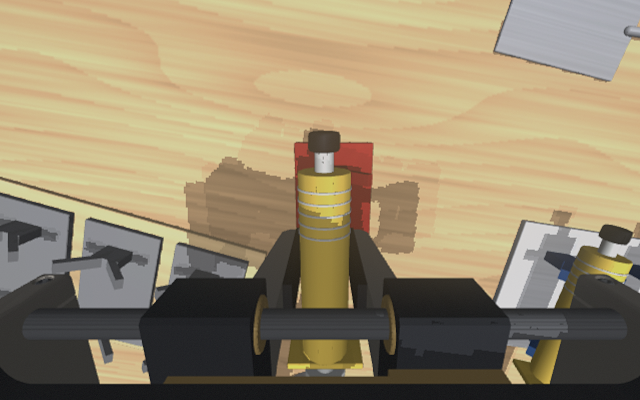

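>>> drive_tool([
  [[1,6,2,4,0,0.3,0],[1,0,9,0,0,0,0],[1,0,9,0,0,0,0],[1,0,3,0,0,0,0],[1,0,0,0,0,0,0]],
])

```text
time: 28.25
ee_pos: [0.5823, 0.0153, 0.23]
tool_rot: [-89.6, -0.1, -81.5]
force: [-0.1, -0.4, -0.5]
opening: 0.0271
```

```bash
python3 go.py 0.5805 0.015 0.212 8.5; python3 look.py w30 ""
```

```text
now 28.25 [0.5823 0.0153 0.23  ] [-8.958e+01 -6.000e-02 -8.146e+01]
turn now->target (tool rotvec deg) [-0.42  0.04  0.06]
shift in current axes [ 0. 18. -2.]  in target axes [ 0.  18.  -1.8]
28.25 [0.5823 0.0153 0.23  ] [-8.958e+01 -6.000e-02 -8.146e+01]
```

View pics/w30.png

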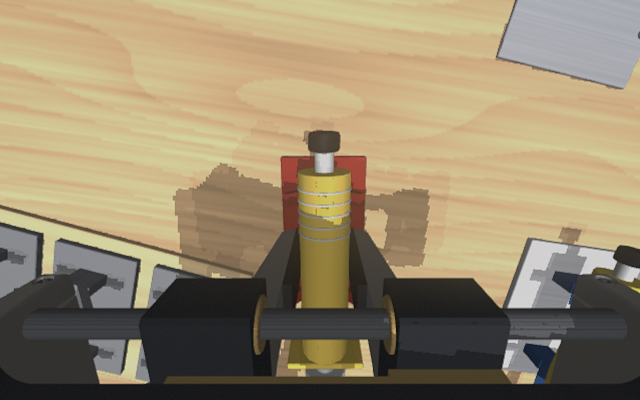

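Centred on the red holder (base u 282–366, barrel 324). Lower on and release.

>>> drive_tool([
  [[1,0,9,-1.5,-0.4,0,0],[1,0,7,-0.5,0,0,0],[1,0,4,0,0,0,0],[1,0,0,0,0,0,0]],
])

```text
time: 28.63
ee_pos: [0.5813, 0.0155, 0.211]
tool_rot: [-89.9, -0.0, -81.5]
force: [-1.0, -0.8, 0.5]
opening: 0.0274
```

```bash
python3 go.py 0.5805 0.015 0.212 8.5
```

```text
now 28.6333 [0.5813 0.0155 0.211 ] [-89.87  -0.   -81.47]
turn now->target (tool rotvec deg) [-0.13  0.03  0.  ]
shift in current axes [ 0.4 -1.  -0.8]  in target axes [ 0.4 -1.  -0.8]
```

>>> drive_tool([
  [[-0.17,0,0,0,0,0,0],[-0.17,0,0,0,0,0,0],[-0.17,0,0,0,0,0,0],[-0.17,0,0,0,0,0,0],[-0.17,0,-15,0,0,0,0],[-0.17,0,-30,0,0,0,0],[-0.17,0,-35,-2,0,0,0],[-0.17,0,-35,-15,0,0,0],[-0.17,15,-20,-35,0,0,0],[-0.17,30,0,-35,0,0,0],[-0.17,0,0,0,0,0,0],[-0.17,0,0,0,0,0,0]],
])

```text
time: 29.63
ee_pos: [0.5009, -0.0411, 0.3483]
tool_rot: [-90.1, -0.1, -81.4]
force: [0.2, -0.2, -0.5]
opening: 0.0538
```

```bash
python3 look.py w31 ""
python3 - <<'E'
from h import *
for n,(x0,y0,x1,y1) in (("scene",(205,125,345,245)),("side",(260,150,420,245))):
    im=robot.grab_frame(n)
    cv2.imwrite(f"pics/f_{n}.png",cv2.resize(im[y0:y1,x0:x1],None,fx=4.5,fy=4.5,interpolation=cv2.INTER_CUBIC)[:,:,::-1])
E
```

```text
29.6333 [ 0.5009 -0.0411  0.3483] [-9.009e+01 -8.000e-02 -8.142e+01]
```

View pics/w31.png

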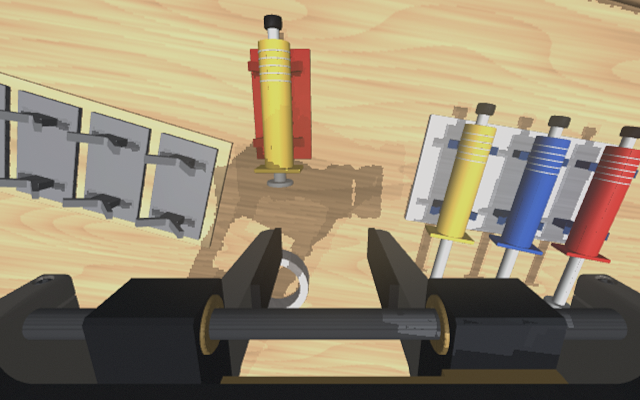

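View pics/f_scene.png

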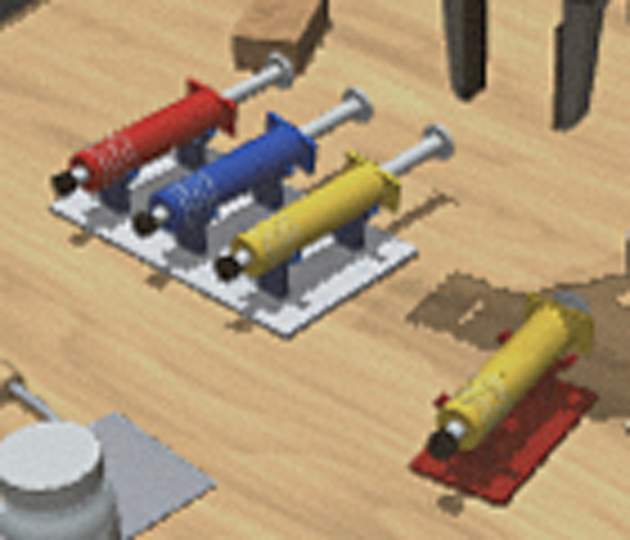

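View pics/f_side.png

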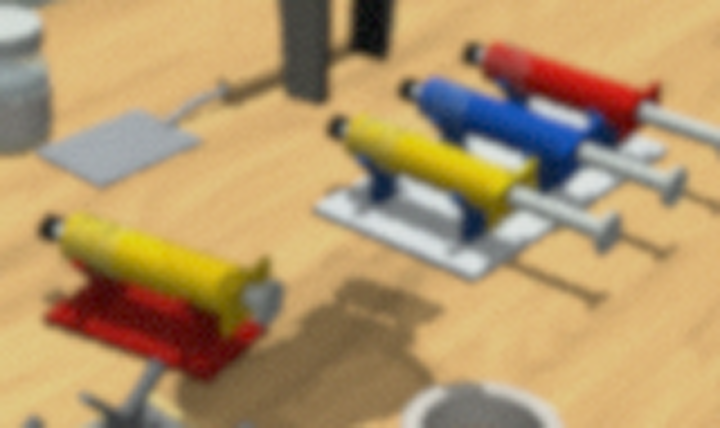

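Run:
```python
from fit import *; import pickle
s,K,T,im,out=pickle.load(open("w31.pkl","rb"))
ov=im.copy()
for c,a,l in (((.578,.0145),8.5,.073),((.534,-.3215),-.3,.123),((.534,-.2495),-.3,.123),((.534,-.1775),-.3,.123)):
    u=np.array([np.cos(np.radians(a)),np.sin(np.radians(a)),0])
    for o,z in ((.075,0),(.055,.014),(.055,-.014),(-.055,.013),(-l,0)):
        p=proj(K,T,np.array([*c,.042+z])+u*o)[0]
        cv2.circle(ov,tuple(np.round(p*8).astype(int)),8,(0,255,0),-1,shift=3)
a=cv2.resize(ov[0:200,230:330],None,fx=3,fy=3,interpolation=cv2.INTER_NEAREST)
b=cv2.resize(ov[90:290,420:640],None,fx=2.2,fy=2.2,interpolation=cv2.INTER_NEAREST)
h=np.zeros((600,800,3),np.uint8);h[:600,:300]=a;h[:b.shape[0],310:310+b.shape[1]]=b
cv2.imwrite("pics/chk.png",h[:,:,::-1])
```

```text
(no output)
```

View pics/chk.png

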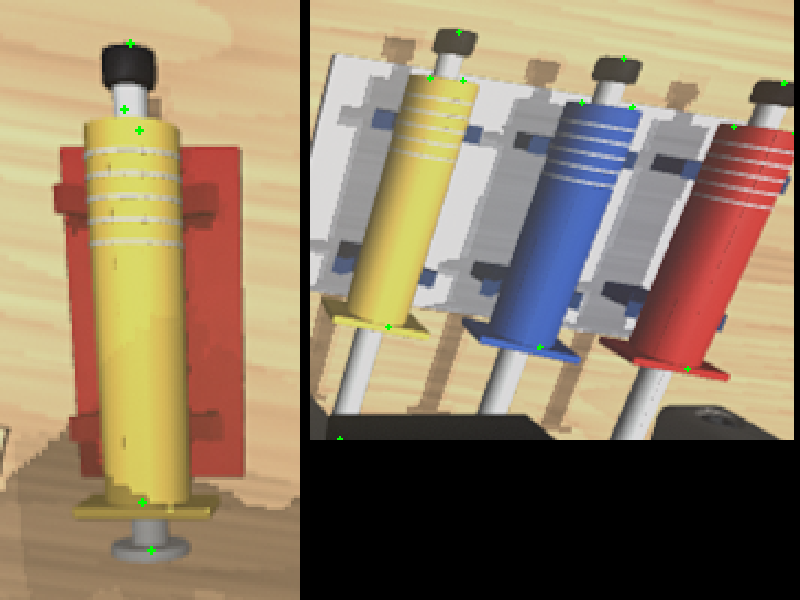

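All four agree with the seated model to within a few mm. Handing in.

Run:
```python
from workcell import robot
s=robot.observe();print(s["time"],s["force"].round(1));print(robot.finish_job())
```

```text
29.7833 [ 0.2  0.2 -0.7]
the job is handed in; nothing more can be done
None
```

All four syringes are in their target slots and the job is handed in, at about 29.8 s of the 99 s limit; `finish_job()` reports no verdict.

- **Order:** from left to right the grey holders held red, blue, full yellow, then spent yellow. Red now lies in the right rack slot, blue in the middle and full yellow in the left. The spent yellow is in the red returns holder.
- **Last checks:** in the final wrist, scene and side pictures all four lie in their saddles, released, with the gripper clear above. I overlaid the expected seated positions on the last wrist picture. The visible barrel ends, caps and flanges matched to within a few mm along and across, against limits of 15 mm and 10 mm. Seat height I judged only by eye.
- **Disagreements:**
  - The three cameras differed by up to 16 mm on the rack's position along x and by about 3.5° on its angle. I used the wrist-camera fits, which repeated to about 1 mm and fell between the other two.
  - Red was gripped about 7 mm ahead of its centre. I allowed for that when placing it, and it still sits 1–2 mm forward of the others.
  - The arm drifted up to 10 mm sideways while being lowered; I corrected this each time before going down into the saddles.

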